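# Make up a bath gift set

### The arm

A 6-joint arm with a two-finger parallel gripper is mounted at the origin on a cart in front of the work surface, level with it; the furniture and walls round the work are solid. World frame = base frame: x ahead of the robot, y to its left, z up, the work surface at z = 0. Lengths are in m, angles in degrees, forces in N, time in s.
With the tool pointing down it reaches from about 0.375 to 0.9 m from the base axis. Payload 3.1 kg.
Tool frame: the origin (TCP) lies on the centre line of the jaws, within the pads' length; the fingertips stand 8 mm ahead of it and the grasp point (between the pads) lies 11 mm behind it; y points along the fingers, x is the direction in which the jaws open and shut, and the axes are right-handed (so a half turn about y gives the same grasp; the last joint's range is limited). The gripper opens to 87 mm and grips with 3 to 60 N. Pads are 19 mm wide; open, the fingers measure 117 mm over their backs; the gripper's body (75 mm by 190 mm) begins 51 mm behind the grasp point.
Start: joints at [-85.514, 30.224, 82.088, -0, 67.689, -10.227], TCP at [0.159, -0.604, 0.204] pointing down, gripper open.
Joint ranges: [-176.69, 176.69], [-43.24, 126.21], [12.49, 139.97], [-82, 262], [0, 151.66], [-163.58, 163.58]. Speed limits (degrees/s): [159.86, 159.86, 180, 180, 180, 180].

### API

Orientations are given as a 3x3 rotation matrix whose columns are the frame's x, y, z axes.
In Python, from rig import read_state, imaging, job, spotter gives the robot as it stands.
- The arm moves only by the tool apply_moves, never from a script. Its argument "steps" is a list of rows, each an object of numbers: "x", "y", "z": the shift along the world's x, y, z in mm; "spin": the turn about the world's z in rad. In form: [{"x": .., "y": .., "z": .., "spin": ..}, ...]. A call has 1 to 12 rows; each row shifts and turns the pose as measured when the row begins; what a row does not reach is not made up. A row lasts 1/10 s, in which the tool goes at most 50 mm and 8.59 degrees, less where a joint would pass 70% of its speed; a pose out of reach is approached as far as the arm can. A call is refused whole if a number of a shift passes 50 or a number of a turn 0.15, either way. A call with a gripper value outside its range is refused whole. "grip" is the finger opening in mm, from 0 to 87, set as the call begins (left out, the last holds). The fingers move at their own pace and stop on an object; the grip force is fixed at half the most. Time passes only in rows, so rows that do not move let the fingers close. It gives the time, the measured TCP pose, the force and the opening at its end, in the units of the state.
- read_state(): the state, without advancing time (a new reading comes with each control period).
- imaging.capture(name): name is "scene" or "top" or "wrist"; returns the picture (420x560x3 uint8, red, green, blue); there is no depth.
- imaging.camera_params(name): a dict with "fov_y" (degrees; the focal length in pixels is half the picture's height over the tangent of half this angle, whatever the lens; pixels are square), "cx", "cy" (the principal point, pixels), "R" (3x3) and "t" (3): a world point X has camera coordinates R X + t. Camera axes: x right, y down, z forward; pixel columns grow to the right and rows downward; lengths in m; the calibration is good to about 2 mm. A picture is of the moment at which its call begins: read the wrist's pose just before it. camera_params takes no time and is no camera call; for the wrist camera it gives the pose at the moment of the call.
- job.hand_in(): hands the job in, once; it reports no verdict.
Trained networks look in the newest picture that a camera, given by its name, has taken for a name from the list of things; names that differ only in an ending like _2 or _b are one class to them, and where a whole thing is asked for, a point or a joint stands for the part that bears it (a point fixed in the world has none). Each returns a list of dicts, best first, with "score" (0 to 1); they miss things now and then, are a little off and sometimes report something else, mostly with a low value. They report only what shows in the picture. A call takes as long as a camera call.
- spotter.cut_out(name, camera): "mask" (420x560 bool, what is visible of it) and "rect" ([left, top, width, height] in pixels, round what is visible of it).
The state is a dict: "time_s": time; "joint_positions": joint angles; "qvel": joint speeds; "tau": joint torques, N m; "position": TCP position; "tcp_rot": TCP orientation; "force": force on the tool from outside, world axes, zero at the start; "moment": the same for the moment, N m; "opening": opening from 0.0 (shut) to 1.0 (fully open).
Only numpy, scipy, OpenCV 4.12 (cv2) and the standard library are available. Lean on these libraries where they do the work, as an engineer would, in place of code of your own. Each camera call takes 0.05 s, during which the arm holds its last target.

### The job

Make up one bath gift set in the wooden tray: set the full-size soap bar, the short candle tin, the small balm tin and the nail brush (bristles down) each into the recess of the tray that is cut for it, lying fully down in it and the right way up. The little guest soap and the tall glass candle are not part of the set: leave them where they are. Mind the big flower vase at the right rear as you reach.

Things in the scene. Friction and masses are not known exactly. Their poses are not given: they have to be found in the camera images.
- soap_bar: Full-size wrapped soap bar, a plain box 52 (x) x 78 (y) x 26 (z) mm with one pale paper wrapper over all its top, about 0.11 kg, lying flat near the front of the table (not the display bars far at the back). Origin: centre of its underside; y along its length. Grip it across the 52 mm.
- candle_tin: Short round candle tin, 64 mm in diameter and 45 mm high, about 0.11 kg, standing upright near the front of the table (not the display tins far at the back). Origin: centre of its underside, z up.
- balm_tin: Small flat bare-metal balm tin with a white paper disc on its lid, 46 mm in diameter and 30 mm high, about 0.06 kg, standing upright with its lid up. Origin: centre of its underside, z up.
- nail_brush: Narrow nail brush standing on its bristles: bare wooden back 38 (x) x 84 (y) mm, 15 mm thick, its top 34 mm above the bristle ends; the bristle block below is 30 x 74 mm and 19 mm high, stiff. About 0.08 kg. Origin: centre of its underside (bristle ends); y along its length, z up. Grip the wooden back across the 38 mm.
- guest_soap: Look-alike that stays: small guest soap, 38 (x) x 56 (y) x 18 (z) mm with a paper band round its middle, lying on the table. Origin: centre of its underside.
- glass_candle: Look-alike that stays: tall candle in a glass, 66 mm in diameter and 101 mm high, standing upright. Origin: centre of its underside. (To keep clear of: a globe-shaped vase, 314 mm across, 0.14 to 0.46 m above the table, its axis at x = 0.77, y = -0.31 m, on a barrel.)
- soap_fitment: Tan card square, 104 x 104 x 12 mm, fixed in any one of the four cells of a low wooden gift tray (228 mm square, rim 19 mm above the table). In its middle an oblong recess for the soap bar, 62 (x) x 88 (y) mm, 8 mm deep: 5 mm of play each side. Origin: centre of its underside, 5 mm above the table; recess floor 4 mm, card top 12 mm above the origin. x, y along its sides, z up.
- candle_fitment: Tan card square, 104 x 104 x 12 mm, fixed in any one of the four cells of a low wooden gift tray (228 mm square, rim 19 mm above the table). In its middle a large round recess for the candle tin, 74 mm in diameter, 8 mm deep: 5 mm of play each side. Origin: centre of its underside, 5 mm above the table; recess floor 4 mm, card top 12 mm above the origin. x, y along its sides, z up.
- balm_fitment: Tan card square, 104 x 104 x 12 mm, fixed in any one of the four cells of a low wooden gift tray (228 mm square, rim 19 mm above the table). In its middle a small round recess for the balm tin, 56 mm in diameter, 8 mm deep: 5 mm of play each side. Origin: centre of its underside, 5 mm above the table; recess floor 4 mm, card top 12 mm above the origin. x, y along its sides, z up.
- brush_fitment: Tan card square, 104 x 104 x 12 mm, fixed in any one of the four cells of a low wooden gift tray (228 mm square, rim 19 mm above the table). In its middle a narrow oblong recess for the nail brush, 48 (x) x 94 (y) mm, 8 mm deep: 5 mm of play each side. Origin: centre of its underside, 5 mm above the table; recess floor 4 mm, card top 12 mm above the origin. x, y along its sides, z up.

How it is judged (in metres and radians):
At the end, for the whole second after the job is handed in: The soap bar, candle tin, balm tin and nail brush each lie in their own recess: centre within 10 mm of the fitment's centre, underside less than 4 mm above the recess floor, upright within 0.1 rad, at rest; the guest soap and the glass candle stand upright within 30 mm of where they were (horizontal distance between soap_bar and soap_fitment below 0.01 m and z of soap_bar in the frame of soap_fitment below 0.008 m and angle between each of soap_bar, candle_tin, balm_tin, nail_brush, guest_soap, glass_candle's own z axis and vertical below 0.1 rad and linear speed of each of soap_bar, candle_tin, balm_tin, nail_brush below 0.03 m/s and angular speed of each of soap_bar, candle_tin, balm_tin, nail_brush below 0.3 rad/s and horizontal distance between candle_tin and candle_fitment below 0.01 m and z of candle_tin in the frame of candle_fitment below 0.008 m and horizontal distance between balm_tin and balm_fitment below 0.01 m and z of balm_tin in the frame of balm_fitment below 0.008 m and horizontal distance between nail_brush and brush_fitment below 0.01 m and z of nail_brush in the frame of brush_fitment below 0.008 m and distance of each of guest_soap, glass_candle from where it was at the start of the episode below 0.03 m); the robot touches nothing.
It fails at once if the guest soap is moved by more than 30 mm (distance of guest_soap from where it was at the start of the episode above 0.03 m).
It fails at once if the glass candle is moved by more than 30 mm or tipped over (distance of glass_candle from where it was at the start of the episode above 0.03 m or angle between glass_candle's own z axis and vertical above 0.5 rad).
It also fails if it takes over 120 s, if anything falls off the work surface, if the arm or the gripper's body presses on something with over 40 N, if the wrist force passes 120 N, or if a joint passes its speed limit or range.

## Working session

There is one attempt and no reset: what is moved stays moved. The work goes in short steps, Python scripts to look and compute and a tool call to move; the robot and the scene stay as the last step left them, time stands still between calls to the robot, and variables do not carry over. Pictures are saved under pics/ and viewed, and the job is handed in when it is done.

Besides the shell and the picture viewer there is one more tool, called after "Call:" in YAML: its name, and indented under it one key for each argument. apply_moves: Moves the arm, as the interface text tells. Its arguments: {"type":"object","properties":{"steps":{"type":"array"},"grip":{"type":"number"}},"required":["steps"]}

```bash
ls; mkdir -p pics; python3 - <<'E'
from rig import read_state, imaging
import cv2
s=read_state();print(s)
for n in("scene","top","wrist"):
    im=imaging.capture(n);cv2.imwrite(f"pics/{n}0.png",im[:,:,::-1]);p=imaging.camera_params(n);print(n,p)
E
```

```text
pics
{'time_s': 0.0, 'joint_positions': array([-8.55150777e+01,  3.02784386e+01,  8.21574707e+01,  1.09947409e-04,
        6.76890281e+01, -1.02273661e+01]), 'qvel': array([-0.0351025 , -0.04907195, -0.01749323,  0.05856169,  0.13057303,
        0.0290479 ]), 'tau': array([ 3.01256323e-04, -4.40032625e+01, -1.76593852e+01,  6.33415324e-02,
        5.82923472e-02, -1.61487515e-04]), 'position': array([ 0.1586945 , -0.6037079 ,  0.20267132]), 'tcp_rot': array([[ 2.53964504e-01, -1.68743503e-04,  9.67213525e-01],
       [-9.67211160e-01,  2.17403011e-03,  2.53964262e-01],
       [-2.14560615e-03, -9.99997623e-01,  3.88915880e-04]]), 'force': array([-0.13307116,  0.4420935 ,  0.5015322 ]), 'moment': array([ 0.02811289,  0.0006264 , -0.03886012]), 'opening': 1.0025217407515223}
scene {'fov_y': 54.47091036492507, 'cx': 278.8641113608233, 'cy': 211.03610027508333, 'R': array([[-0.88077071, -0.4732107 ,  0.01773659],
       [-0.27517478,  0.48097258, -0.83243271],
       [ 0.38538525, -0.73806301, -0.55384222]]), 't': array([0.49645755, 0.17777134, 0.87780665])}
top {'fov_y': 55.68509425434673, 'cx': 276.3230127172519, 'cy': 200.9199106918697, 'R': array([[-0.00810801, -0.99963736, -0.02567899],
       [-0.99581198,  0.01041026, -0.09083026],
       [ 0.09106465,  0.02483499, -0.99553526]]), 't': array([-0.00118349,  0.54923338,  0.89682613])}
wrist {'fov_y': 63.18067316389667, 'cx': 284.81420009771654, 'cy': 206.70191374418587, 'R': array([[ 0.25327642, -0.96739336, -0.00106501],
       [-0.93182959, -0.24426082,  0.26838456],
       [-0.25989358, -0.06698307, -0.96331127]]), 't': array([-0.6236225 , -0.03127413,  0.39028707])}
```

View pics/scene0.png

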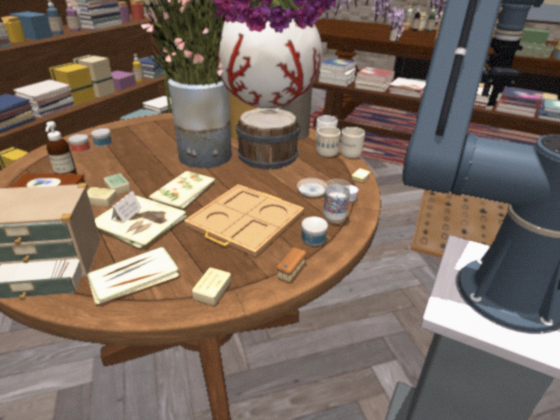

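View pics/top0.png

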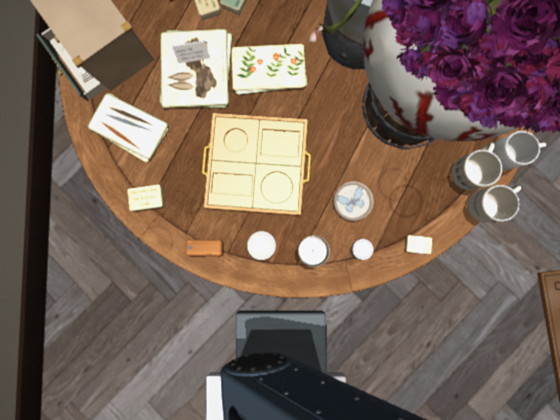

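View pics/wrist0.png

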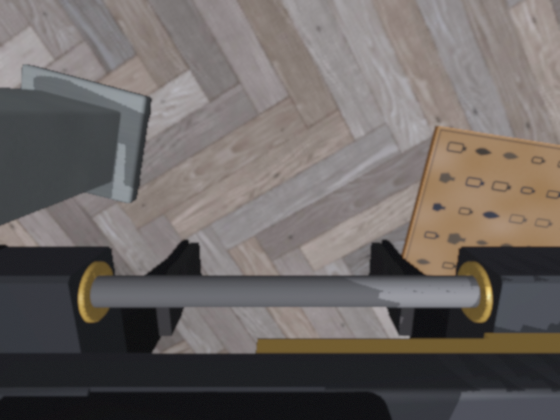

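```bash
cat > h.py <<'E'
import numpy as np, cv2
from rig import read_state, imaging, job, spotter
def ray(cam,uv,z,p=None):
    p=p or imaging.camera_params(cam)
    f=210/np.tan(np.radians(p['fov_y']/2))
    R,t=np.array(p['R']),np.array(p['t'])
    uv=np.atleast_2d(uv).astype(float)
    d=np.c_[(uv[:,0]-p['cx'])/f,(uv[:,1]-p['cy'])/f,np.ones(len(uv))]@R
    c=-R.T@t
    s=(z-c[2])/d[:,2]
    return (c+d*s[:,None])[:,:2]
def proj(cam,X,p=None):
    p=p or imaging.camera_params(cam)
    f=210/np.tan(np.radians(p['fov_y']/2))
    Y=np.atleast_2d(X)@np.array(p['R']).T+p['t']
    return np.c_[f*Y[:,0]/Y[:,2]+p['cx'],f*Y[:,1]/Y[:,2]+p['cy']]
E
python3 - <<'E'
from h import *
top=imaging.capture("top")
Z=dict(soap_bar=.026,candle_tin=.045,balm_tin=.03,nail_brush=.034,guest_soap=.018,glass_candle=.101,soap_fitment=.017,candle_fitment=.017,balm_fitment=.017,brush_fitment=.017)
for n,z in Z.items():
    for d in spotter.cut_out(n,"top")[:2]:
        m=d["mask"].astype(np.uint8)
        c=max(cv2.findContours(m,0,2)[0],key=cv2.contourArea)
        w=ray("top",c.reshape(-1,2),z)
        r=cv2.minAreaRect((w*1000).astype(np.float32))
        print(n,round(d["score"],2),d["rect"],np.round(r[0]),np.round(r[1]),round(r[2],1))
b=top[100:270,120:440]
cv2.imwrite("pics/topz.png",cv2.resize(b,None,fx=2.5,fy=2.5,interpolation=2)[:,:,::-1])
E
```

```text
soap_bar 0.98 [125.4, 184.6, 37.3, 28.2] [562. 299.] [56. 84.] 7.5
candle_tin 0.73 [244.4, 230.0, 31.5, 33.1] [447.  29.] [63. 65.] 89.6
balm_tin 0.69 [351.9, 239.0, 20.2, 19.0] [ 438. -200.] [45. 43.] 88.5
nail_brush 0.62 [187.0, 235.7, 39.1, 18.1] [446. 160.] [87. 39.] 89.6
guest_soap 0.77 [404.2, 231.7, 26.8, 26.3] [ 448. -332.] [61. 40.] 82.4
glass_candle 0.81 [295.9, 235.6, 32.7, 31.1] [437. -84.] [67. 65.] 89.5
glass_candle 0.23 [254.1, 120.8, 49.9, 44.8] [669. -18.] [96. 97.] 85.0
soap_fitment 0.79 [252.6, 120.6, 50.6, 47.0] [689. -16.] [105. 106.] 85.8
soap_fitment 0.18 [405.7, 233.1, 26.4, 21.8] [ 448. -331.] [59. 38.] 83.2
candle_fitment 0.73 [256.7, 165.6, 42.7, 46.3] [583.  -6.] [104. 107.] 85.2
balm_fitment 0.77 [213.4, 114.8, 44.1, 49.8] [698.  90.] [106. 106.] 85.1
brush_fitment 0.6 [207.5, 160.9, 51.9, 45.6] [593. 100.] [107. 105.] 85.1
```

View pics/topz.png

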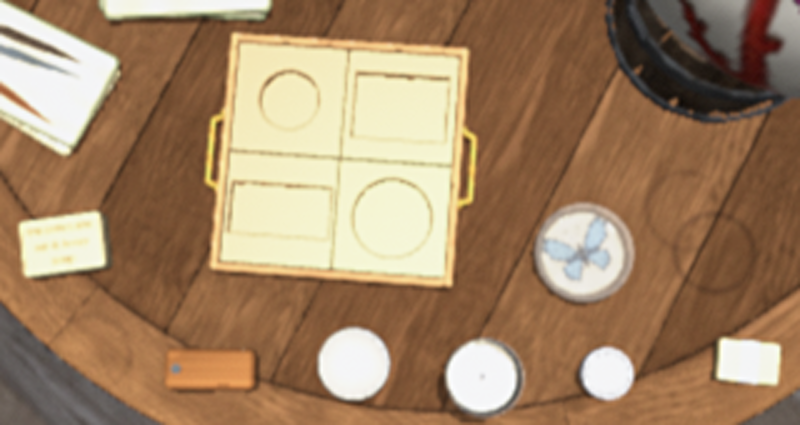

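Call:
apply_moves:
  steps:
    - {"x": 28, "y": 40, "z": 0, "spin": 0.123}
    - {"x": 28, "y": 40, "z": 0, "spin": 0.123}
    - {"x": 28, "y": 40, "z": 0, "spin": 0.123}
    - {"x": 28, "y": 40, "z": 0, "spin": 0.123}
    - {"x": 28, "y": 40, "z": 0, "spin": 0.123}
    - {"x": 28, "y": 40, "z": 0, "spin": 0.123}
    - {"x": 28, "y": 40, "z": 0, "spin": 0.123}
    - {"x": 28, "y": 40, "z": 0, "spin": 0.123}
    - {"x": 28, "y": 40, "z": 0, "spin": 0.123}
    - {"x": 28, "y": 40, "z": 0, "spin": 0.123}

```text
time_s: 1.7
position: [0.4413, -0.2011, 0.2057]
tcp_rot: [[0.999, 0.013, 0.048], [-0.048, -0.006, 0.999], [0.014, -1.0, -0.005]]
force: [0.7, -0.9, -0.4]
opening: 0.999
```

```bash
cat >> h.py <<'E'
Z=dict(soap_bar=.026,candle_tin=.045,balm_tin=.03,nail_brush=.034,guest_soap=.018,glass_candle=.101,soap_fitment=.017,candle_fitment=.017,balm_fitment=.017,brush_fitment=.017)
def look(cam,names,fn=None):
    s=read_state(); p=imaging.camera_params(cam)
    im=imaging.capture(cam)
    if fn: cv2.imwrite(fn,im[:,:,::-1])
    print("tcp",np.round(s["position"]*1000,1),"open",round(s["opening"]*87,1),"ang",round(np.degrees(np.arctan2(s["tcp_rot"][1][0],s["tcp_rot"][0][0])),2),"t",round(s["time_s"],2))
    for n in names:
        for d in spotter.cut_out(n,cam)[:1]:
            m=d["mask"].astype(np.uint8)
            c=max(cv2.findContours(m,0,2)[0],key=cv2.contourArea)
            w=ray(cam,c.reshape(-1,2),Z[n],p)
            r=cv2.minAreaRect((w*1000).astype(np.float32))
            print(n,round(d["score"],2),np.round(d["rect"]),np.round(r[0],1),np.round(r[1],1),round(r[2],1))
    return im,p
E
python3 -c "
from h import *
look('wrist',['balm_tin'],'pics/w1.png')"
```

```text
tcp [ 441.3 -201.1  205.7] open 86.9 ang -2.74 t 1.7
balm_tin 0.88 [258. 160.  46.  44.] [ 439.  -198.8] [46.4 44.7] 87.0
```

View pics/w1.png

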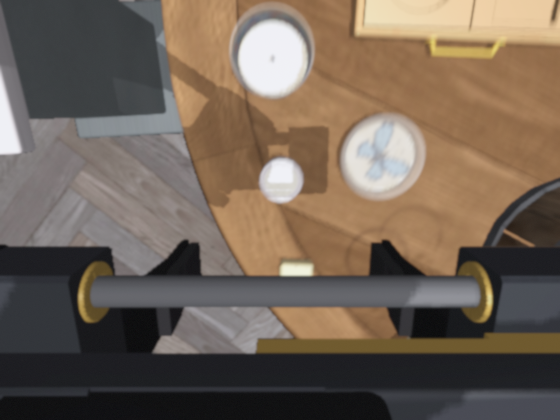

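Call:
apply_moves:
  steps:
    - {"x": -2, "y": 1.5, "z": -40, "spin": -0.02}
    - {"x": 0, "y": 0, "z": -40, "spin": -0.02}
    - {"x": 0, "y": 0, "z": -40}
    - {"x": 0, "y": 0, "z": -30}
    - {"x": 0, "y": 0, "z": -20}
    - {"x": 0, "y": 0, "z": -12}
    - {"x": 0, "y": 0, "z": 0}
  grip: 66

```text
invalid input at $.steps[2]: expected keys x, y, z, spin
```

```bash
python3 -c "
from h import *
look('wrist',['balm_tin'],'pics/w2.png')"
```

```text
tcp [ 442.6 -197.5  205.6] open 86.8 ang -2.5 t 1.8
balm_tin 0.65 [256. 162.  46.  44.] [ 438.6 -199.1] [45.2 43.3] 52.4
```

View pics/w2.png

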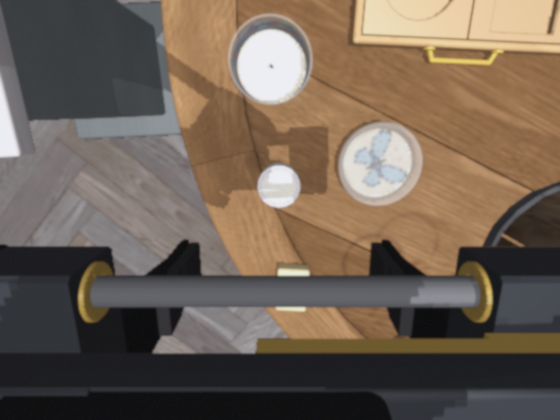

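Call:
apply_moves:
  steps:
    - {"x": -4, "y": -1.5, "z": -40, "spin": -0.02}
    - {"x": 0, "y": 0, "z": -40, "spin": -0.02}
    - {"x": 0, "y": 0, "z": -40, "spin": 0}
    - {"x": 0, "y": 0, "z": -25, "spin": 0}
    - {"x": 0, "y": 0, "z": 0, "spin": 0}
    - {"x": 0, "y": 0, "z": 0, "spin": 0}
  grip: 66

```text
time_s: 2.5
position: [0.4364, -0.2153, 0.0591]
tcp_rot: [[0.994, 0.021, 0.109], [-0.108, -0.017, 0.994], [0.022, -1.0, -0.015]]
force: [0.1, -1.6, -0.2]
opening: 0.762
```

```bash
python3 -c "
from h import *
look('wrist',['balm_tin'],'pics/w3.png')"
```

```text
tcp [ 436.4 -215.3   59.1] open 66.3 ang -6.22 t 2.5
balm_tin 0.61 [248. 166.  75.  75.] [ 439.  -198.5] [47.  45.6] 55.1
```

View pics/w3.png

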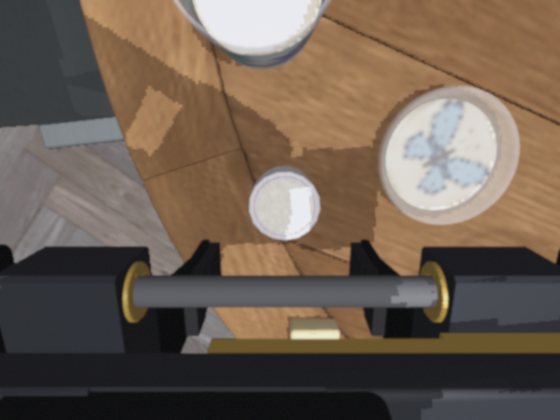

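Call:
apply_moves:
  steps:
    - {"x": 2, "y": 10, "z": 0, "spin": 0}
    - {"x": 0, "y": 6, "z": 0, "spin": 0}
    - {"x": 0, "y": 0, "z": 0, "spin": 0}
    - {"x": 0, "y": 0, "z": 0, "spin": 0}

```text
time_s: 3.0
position: [0.4415, -0.1996, 0.0643]
tcp_rot: [[0.994, 0.029, 0.108], [-0.107, -0.024, 0.994], [0.032, -0.999, -0.021]]
force: [0.3, 0.1, -0.5]
opening: 0.755
```

```bash
python3 -c "
from h import *
s=read_state();print(s['position'],s['tcp_rot'],s['qvel'])"
```

```text
[ 0.44145744 -0.1996173   0.06425028] [[ 0.99370861  0.02926828  0.10810442]
 [-0.10742678 -0.02381621  0.9939277 ]
 [ 0.03166519 -0.99928782 -0.02052217]] [ 0.7335499  -0.85813467  0.4095645   0.06214325  0.12682965  0.18013007]
```

Call:
apply_moves:
  steps:
    - {"x": 0, "y": 0, "z": 0, "spin": 0}
    - {"x": 0, "y": 0, "z": 0, "spin": 0}
    - {"x": 0, "y": 0, "z": 0, "spin": 0}
    - {"x": 0, "y": 0, "z": 0, "spin": 0}

```text
time_s: 3.4
position: [0.4421, -0.1996, 0.0649]
tcp_rot: [[0.994, 0.031, 0.107], [-0.106, -0.025, 0.994], [0.033, -0.999, -0.021]]
force: [0.5, 0.3, 0.5]
opening: 0.752
```

```bash
python3 -c "
from h import *
s=read_state();print(s['position'],s['tcp_rot'],s['qvel'],s['joint_positions'])"
```

```text
[ 0.44207578 -0.19956498  0.0649061 ] [[ 0.99377168  0.03056428  0.10716188]
 [-0.10642435 -0.02481913  0.994011  ]
 [ 0.03304089 -0.99922462 -0.02141177]] [ 0.02494321  0.04883741 -0.15297512  0.03177381  0.07604828  0.06681272] [-3.74819495e+01  3.24093545e+01  1.10631952e+02 -1.10338301e-01
  3.47031777e+01 -3.12596033e+01]
```

Call:
apply_moves:
  steps:
    - {"x": -3, "y": 0.5, "z": -15, "spin": 0}
    - {"x": 0, "y": 0, "z": -15, "spin": 0}
    - {"x": 0, "y": 0, "z": 0, "spin": 0}
    - {"x": 0, "y": 0, "z": 0, "spin": 0}

```text
time_s: 3.8
position: [0.4396, -0.1999, 0.0344]
tcp_rot: [[0.994, 0.032, 0.108], [-0.107, -0.026, 0.994], [0.034, -0.999, -0.022]]
force: [-1.3, 0.8, 0.5]
opening: 0.758
```

```bash
python3 -c "
from h import *
s=read_state();print(s['position'],s['tcp_rot'],s['qvel'],s['joint_positions'])"
```

```text
[ 0.43960125 -0.19994792  0.03444693] [[ 0.99367346  0.03173112  0.10773205]
 [-0.10693577 -0.02580965  0.99393088]
 [ 0.03431907 -0.99916315 -0.02225317]] [-0.15887432  0.77477801  0.07488096  0.0179536   0.05862995  0.04993205] [-37.70572594  35.86085703 111.91229526  -0.11645514  29.88343069
 -31.4417023 ]
```

Call:
apply_moves:
  steps:
    - {"x": -0.5, "y": 0.5, "z": -8, "spin": 0}
    - {"x": 0, "y": 0, "z": -6, "spin": 0}
    - {"x": 0, "y": 0, "z": 0, "spin": 0}
    - {"x": 0, "y": 0, "z": 0, "spin": 0}

```text
time_s: 4.2
position: [0.4399, -0.2001, 0.0205]
tcp_rot: [[0.994, 0.034, 0.108], [-0.107, -0.027, 0.994], [0.036, -0.999, -0.023]]
force: [-0.0, -0.2, 0.6]
opening: 0.757
```

Call:
apply_moves:
  steps:
    - {"x": 0, "y": 0, "z": 0, "spin": 0}
    - {"x": 0, "y": 0, "z": 0, "spin": 0}
    - {"x": 0, "y": 0, "z": 0, "spin": 0}
    - {"x": 0, "y": 0, "z": 0, "spin": 0}
    - {"x": 0, "y": 0, "z": 0, "spin": 0}
  grip: 30

```text
time_s: 4.7
position: [0.4403, -0.2003, 0.0211]
tcp_rot: [[0.994, 0.035, 0.108], [-0.107, -0.028, 0.994], [0.037, -0.999, -0.024]]
force: [-0.5, 0.6, -0.2]
opening: 0.397
```

```bash
python3 -c "
from h import *
look('wrist',['balm_tin'],'pics/w4.png')
imaging.capture('scene')
cv2.imwrite('pics/s4.png',cv2.resize(imaging.capture('scene')[150:290,240:440],None,fx=3,fy=3)[:,:,::-1])
look('top',['balm_tin'])"
```

```text
tcp [ 440.3 -200.3   21.1] open 34.5 ang -6.13 t 4.7
balm_tin 0.79 [240. 204.  83.  71.] [ 439.6 -191.8] [42.7 42.4] 82.7
tcp [ 440.2 -200.3   21. ] open 30.9 ang -6.13 t 4.9
```

View pics/w4.png

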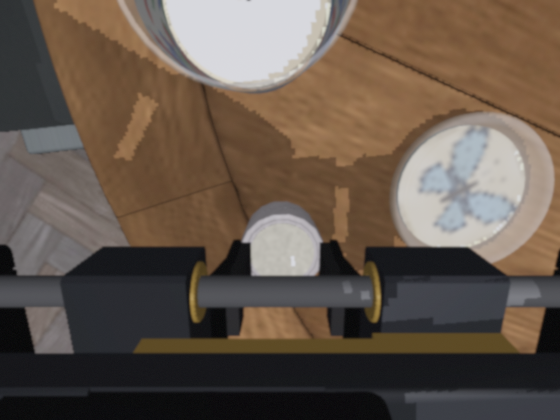

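View pics/s4.png

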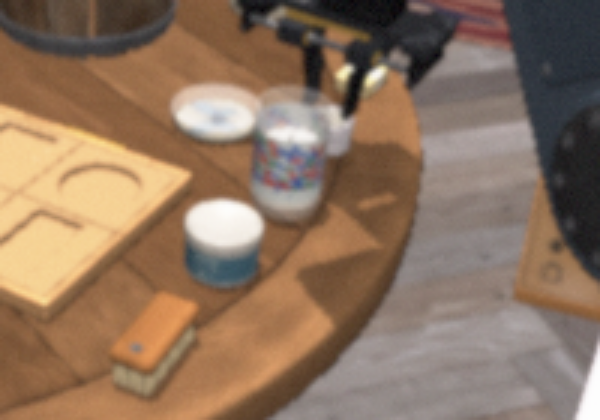

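Call:
apply_moves:
  steps:
    - {"x": 0, "y": 0, "z": 0, "spin": 0}
    - {"x": 0, "y": 0, "z": 0, "spin": 0}
    - {"x": 0, "y": 0, "z": 0, "spin": 0}
    - {"x": 0, "y": 0, "z": 0, "spin": 0}
    - {"x": 0, "y": 0, "z": 0, "spin": 0}
    - {"x": 0, "y": 0, "z": 0, "spin": 0}
  grip: 66

```text
time_s: 5.6
position: [0.4402, -0.2002, 0.0209]
tcp_rot: [[0.994, 0.034, 0.108], [-0.107, -0.028, 0.994], [0.037, -0.999, -0.024]]
force: [-0.4, 1.2, -0.0]
opening: 0.736
```

```bash
python3 -c "
from h import *
im,p=look('wrist',['balm_tin'],'pics/w5.png')
s=read_state();T=s['tcp_rot'];P=s['position']
# project gripper points: tips, TCP
for q in ([0,.008,0],[0,0,0],[0,-.011,0],[.033,.008,0],[-.033,.008,0],[.033,.008,.0095],[-.033,.008,.0095]): print(q,proj('wrist',P+T@np.array(q)))
"
```

```text
tcp [ 440.2 -200.2   20.9] open 64.1 ang -6.14 t 5.6
balm_tin 0.86 [237. 202.  88.  74.] [ 439.7 -192. ] [40.9 45.1] 82.7
[0, 0.008, 0] [[284.0973093 241.6728056]]
[0, 0, 0] [[284.05489058 246.84106299]]
[0, -0.011, 0] [[283.99074508 254.65648974]]
[0.033, 0.008, 0] [[339.96750636 241.65691675]]
[-0.033, 0.008, 0] [[228.24794514 241.68868852]]
[0.033, 0.008, 0.0095] [[340.66244645 226.4124699 ]]
[-0.033, 0.008, 0.0095] [[227.51263255 226.45040545]]
```

View pics/w5.png

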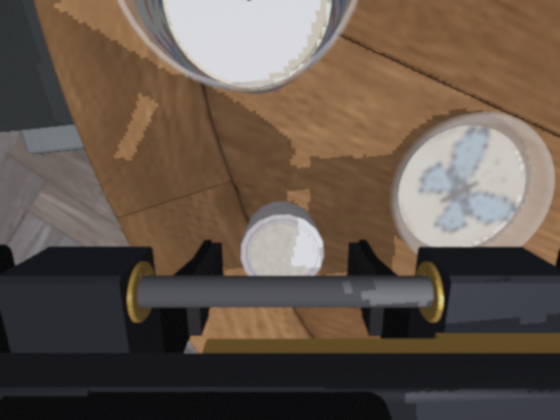

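```bash
python3 -c "
from h import *
im=imaging.capture('scene').copy()
s=read_state();T=s['tcp_rot'];P=s['position'];g=s['opening']*.0435
a=cv2.resize(im[150:230,300:400],None,fx=6,fy=6,interpolation=cv2.INTER_CUBIC)
for q in ([g,.008,0],[-g,.008,0],[0,0,0],[g,-.03,0],[-g,-.03,0]):
    u=proj('scene',P+T@np.array(q))[0]; cv2.circle(a,(int((u[0]-300)*6),int((u[1]-150)*6)),4,(255,0,0),-1)
for z in (0,.03):
  for t in np.linspace(0,6.28,40):
    u=proj('scene',[.439+.023*np.cos(t),-.199+.023*np.sin(t),z])[0]; cv2.circle(a,(int((u[0]-300)*6),int((u[1]-150)*6)),1,(0,255,0),-1)
cv2.imwrite('pics/s5.png',a[:,:,::-1])
im=imaging.capture('wrist').copy()
a=cv2.resize(im[180:340,180:380],None,fx=4,fy=4,interpolation=cv2.INTER_CUBIC)
def dr(X,c,r=2):
    u=proj('wrist',X)[0]; cv2.circle(a,(int((u[0]-180)*4),int((u[1]-180)*4)),r,c,-1)
for q in ([g,.008,0],[-g,.008,0],[0,0,0],[g,-.03,0],[-g,-.03,0]): dr(P+T@np.array(q),(255,0,0),4)
for z in (0,.03):
  for t in np.linspace(0,6.28,40): dr([.439+.023*np.cos(t),-.199+.023*np.sin(t),z],(0,255,0))
cv2.imwrite('pics/w6.png',a[:,:,::-1])
"
```

```text
(no output)
```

View pics/s5.png

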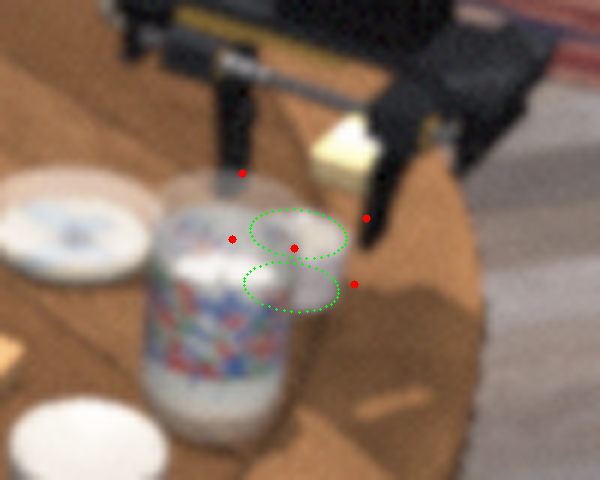

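View pics/w6.png

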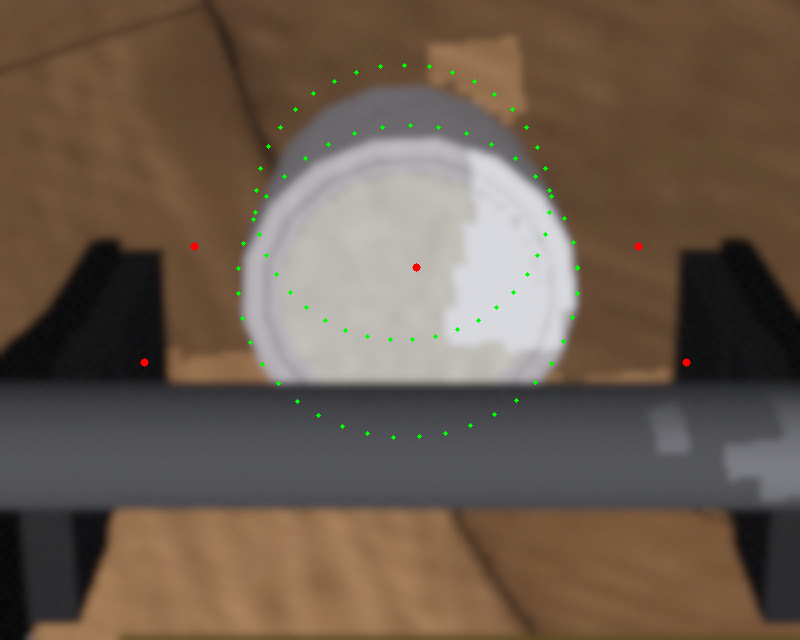

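Call:
apply_moves:
  steps:
    - {"x": 0, "y": 0, "z": -8, "spin": 0}
    - {"x": 0, "y": 0, "z": -6, "spin": 0}
    - {"x": 0, "y": 0, "z": 0, "spin": 0}

```text
time_s: 6.1
position: [0.4403, -0.2003, 0.0058]
tcp_rot: [[0.994, 0.035, 0.108], [-0.107, -0.028, 0.994], [0.037, -0.999, -0.024]]
force: [-0.2, 0.4, 0.1]
opening: 0.759
```

```bash
cat > v.py <<'E'
from h import *
import sys
fn=sys.argv[1]; X=[float(a) for a in sys.argv[2:4]]; r,h=float(sys.argv[4]),float(sys.argv[5])
s=read_state();T=s['tcp_rot'];P=s['position'];g=s['opening']*.0435
print(np.round(P*1000,1),s['force'].round(1),'open',s['opening']*87)
out=[]
for cam in ('scene','wrist'):
    p=imaging.camera_params(cam); im=imaging.capture(cam)
    u=proj(cam,P,p)[0]; k=5 if cam=='scene' else 3
    w=50 if cam=='scene' else 80
    x0=int(np.clip(u[0]-w,0,559-2*w)); y0=int(np.clip(u[1]-w,0,419-2*w))
    a=cv2.resize(im[y0:y0+2*w,x0:x0+2*w],None,fx=400/w,fy=400/w,interpolation=cv2.INTER_CUBIC)
    a=cv2.resize(a,(400,400)); k=400/(2*w)
    def dr(X,c,rr=2):
        u=proj(cam,X,p)[0]; cv2.circle(a,(int((u[0]-x0+.5)*k),int((u[1]-y0+.5)*k)),rr,c,-1)
    for yy in (-.0145,.008):
      for sg in (1,-1): dr(P+T@np.array([sg*g,yy,.0095]),(255,0,0) if yy<0 else (255,255,0),3)
    for z in (0,h):
      for t in np.linspace(0,6.28,40): dr([X[0]+r*np.cos(t),X[1]+r*np.sin(t),z],(0,255,0),1)
    out.append(a)
cv2.imwrite(fn,np.hstack(out)[:,:,::-1])
E
python3 v.py pics/v1.png .439 -.199 .023 .03
```

```text
[ 440.3 -200.3    5.8] [-0.2  0.4  0.1] open 66.01816041434294
```

View pics/v1.png

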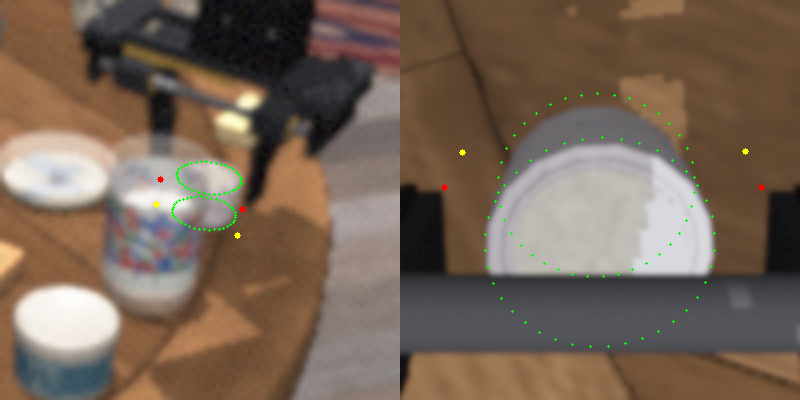

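Call:
apply_moves:
  steps:
    - {"x": -0.5, "y": 0, "z": -5, "spin": 0}
    - {"x": 0, "y": 0, "z": -4, "spin": 0}
    - {"x": 0, "y": 0, "z": 0, "spin": 0}

```text
time_s: 6.5
position: [0.4401, -0.2006, -0.0034]
tcp_rot: [[0.994, 0.035, 0.108], [-0.107, -0.029, 0.994], [0.038, -0.999, -0.025]]
force: [0.2, -0.4, 0.1]
opening: 0.761
```

Call:
apply_moves:
  steps:
    - {"x": 0, "y": 0, "z": 0, "spin": 0}
    - {"x": 0, "y": 0, "z": 0, "spin": 0}
    - {"x": 0, "y": 0, "z": 0, "spin": 0}
    - {"x": 0, "y": 0, "z": 0, "spin": 0}
    - {"x": 0, "y": 0, "z": 0, "spin": 0}
    - {"x": 0, "y": 0, "z": 0, "spin": 0}
  grip: 36

```text
time_s: 7.1
position: [0.4401, -0.2006, -0.0032]
tcp_rot: [[0.994, 0.036, 0.108], [-0.107, -0.029, 0.994], [0.039, -0.999, -0.025]]
force: [0.2, -0.7, -0.5]
opening: 0.52
```

```bash
python3 v.py pics/v2.png .439 -.199 .023 .03
```

```text
[ 440.1 -200.6   -3.2] [ 0.2 -0.7 -0.5] open 45.247811018083304
```

View pics/v2.png

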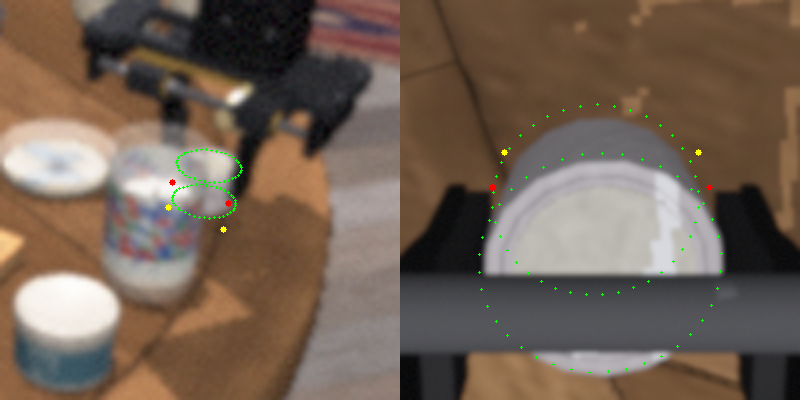

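Call:
apply_moves:
  steps:
    - {"x": 0, "y": 0, "z": 10, "spin": 0}
    - {"x": 0, "y": 0, "z": 20, "spin": 0}
    - {"x": 0, "y": 0, "z": 30, "spin": 0}
    - {"x": 0, "y": 0, "z": 30, "spin": 0}
    - {"x": 0, "y": 0, "z": 30, "spin": 0}
    - {"x": 0, "y": 0, "z": 10, "spin": 0}
    - {"x": 0, "y": 0, "z": 0, "spin": 0}
    - {"x": 0, "y": 0, "z": 0, "spin": 0}

```text
time_s: 8.0
position: [0.4386, -0.1993, 0.1351]
tcp_rot: [[0.994, 0.036, 0.108], [-0.107, -0.029, 0.994], [0.039, -0.999, -0.025]]
force: [0.2, -0.6, -0.9]
opening: 0.517
```

Call:
apply_moves:
  steps:
    - {"x": 10, "y": 12, "z": 0, "spin": 0}
    - {"x": 20, "y": 24, "z": 0, "spin": 0}
    - {"x": 24, "y": 26, "z": 0, "spin": 0}
    - {"x": 24, "y": 26, "z": 0, "spin": 0}
    - {"x": 24, "y": 26, "z": 0, "spin": 0}
    - {"x": 24, "y": 26, "z": 0, "spin": 0}
    - {"x": 24, "y": 26, "z": 0, "spin": 0}
    - {"x": 24, "y": 26, "z": 0, "spin": 0}
    - {"x": 24, "y": 26, "z": 0, "spin": 0}
    - {"x": 15, "y": 15, "z": 0, "spin": 0}
    - {"x": 0, "y": 0, "z": 0, "spin": 0}

```text
time_s: 9.1
position: [0.6495, 0.046, 0.1207]
tcp_rot: [[0.994, 0.011, 0.112], [-0.111, -0.022, 0.994], [0.013, -1.0, -0.021]]
force: [0.1, -0.6, -0.3]
opening: 0.521
```

```bash
python3 -c "
from h import *
look('wrist',['balm_fitment','soap_fitment','brush_fitment','candle_fitment'],'pics/w8.png')"
```

```text
tcp [649.5  46.  120.7] open 45.3 ang -6.4 t 9.1
balm_fitment 0.59 [273.  69. 136. 132.] [698.5  91.5] [105.4 105.4] 85.2
soap_fitment 0.59 [276. 197. 123.  77.] [691.1   4.5] [ 71.8 104.1] 83.4
brush_fitment 0.71 [135.  74. 140. 130.] [593.2 100.4] [104.  104.5] 85.1
candle_fitment 0.2 [271.  70. 135. 130.] [698.4  91.6] [103.9 104.5] 85.2
```

View pics/w8.png

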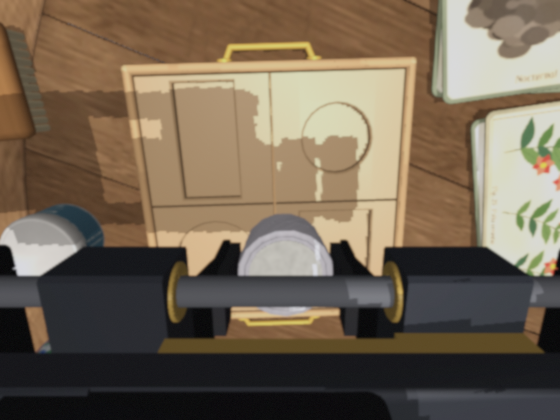

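Call:
apply_moves:
  steps:
    - {"x": 12, "y": 11, "z": 0, "spin": 0}
    - {"x": 18, "y": 16, "z": 0, "spin": 0}
    - {"x": 15, "y": 12, "z": 0, "spin": 0}
    - {"x": 5, "y": 4, "z": -10, "spin": 0}
    - {"x": 0, "y": 0, "z": -20, "spin": 0}
    - {"x": 0, "y": 0, "z": -20, "spin": 0}
    - {"x": 0, "y": 0, "z": 0, "spin": 0}

```text
time_s: 10.05
position: [0.6927, 0.0778, 0.0701]
tcp_rot: [[0.992, 0.003, 0.126], [-0.126, -0.025, 0.992], [0.006, -1.0, -0.024]]
force: [-1.1, -0.3, -0.1]
opening: 0.518
```

```bash
python3 -c "
from h import *
im,p=look('wrist',['balm_fitment','balm_tin'],'pics/w9.png')
print(read_state()['tcp_rot'])"
```

```text
tcp [692.7  77.8  70.1] open 45.1 ang -7.24 t 10.05
balm_fitment 0.85 [209. 120. 159. 140.] [698.6  92.9] [103.  105.3] 84.6
balm_tin 0.71 [236. 211.  98. 105.] [690.6  61.8] [46.5 66.2] 84.0
[[ 0.99195132  0.0105296   0.12618125]
 [-0.12589389 -0.02454043  0.99174014]
 [ 0.01353917 -0.99964338 -0.0230173 ]]
```

View pics/w9.png

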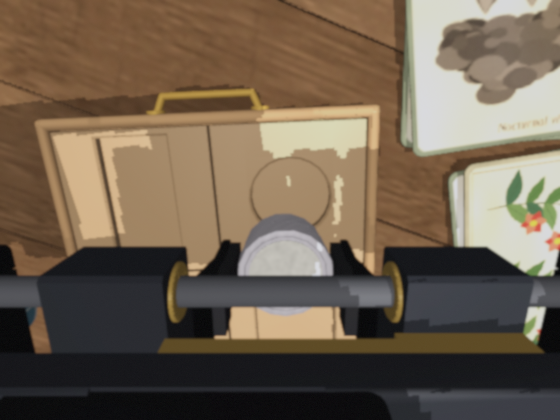

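```bash
python3 -c "
from h import *
im=imaging.capture('wrist')
cv2.imwrite('pics/z9.png',cv2.resize(im[190:340,200:370],None,fx=4,fy=4,interpolation=cv2.INTER_CUBIC)[:,:,::-1])
s=read_state();print(s['position'])
for r in (266,270,274):print(ray('wrist',[285,r],s['position'][2]+.033))"
```

```text
[0.69672673 0.07828462 0.07468997]
[[0.69736157 0.08286115]]
[[0.69709773 0.08078818]]
[[0.6968319  0.07869953]]
```

View pics/z9.png

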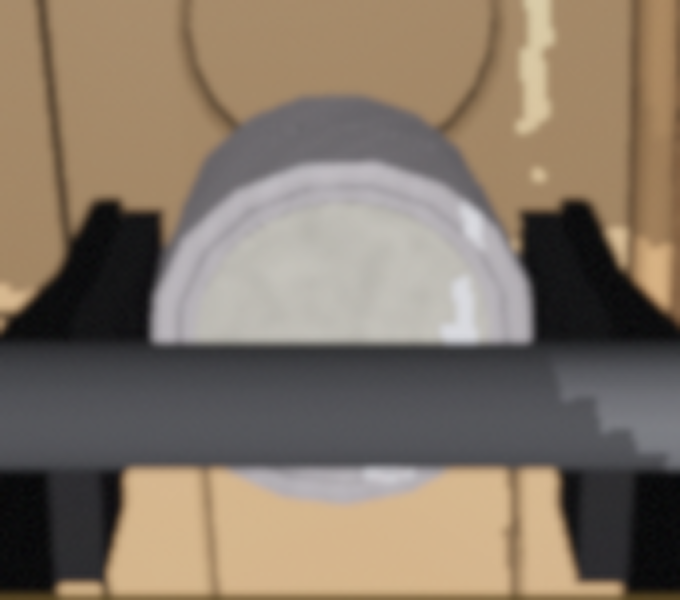

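Call:
apply_moves:
  steps:
    - {"x": 1, "y": 7, "z": 0, "spin": 0}
    - {"x": 0, "y": 6, "z": 0, "spin": 0}
    - {"x": 0, "y": 0, "z": -15, "spin": 0}
    - {"x": 0, "y": 0, "z": -15, "spin": 0}
    - {"x": 0, "y": 0, "z": -8, "spin": 0}
    - {"x": 0, "y": 0, "z": 0, "spin": 0}
    - {"x": 0, "y": 0, "z": 0, "spin": 0}
    - {"x": 0, "y": 0, "z": 0, "spin": 0}

```text
time_s: 11.05
position: [0.6984, 0.0926, 0.0353]
tcp_rot: [[0.992, 0.015, 0.126], [-0.125, -0.025, 0.992], [0.018, -1.0, -0.023]]
force: [-0.3, -1.5, -0.2]
opening: 0.521
```

```bash
cat > held.py <<'E'
from h import *
import sys
# held.py fn fit_x fit_y r : overlay the recess circle / print
fn=sys.argv[1]
s=read_state();p=imaging.camera_params('wrist');im=imaging.capture('wrist')
print(np.round(s['position']*1000,1),s['tcp_rot'].round(3).tolist(),s['force'].round(1),round(s['opening']*87,1))
a=im[150:340,160:400]
cv2.imwrite(fn,cv2.resize(a,None,fx=3,fy=3,interpolation=cv2.INTER_CUBIC)[:,:,::-1])
E
python3 held.py pics/h1.png
```

```text
[698.4  92.6  35.3] [[0.992, 0.015, 0.126], [-0.125, -0.025, 0.992], [0.018, -1.0, -0.023]] [-0.3 -1.5 -0.2] 45.3
```

View pics/h1.png

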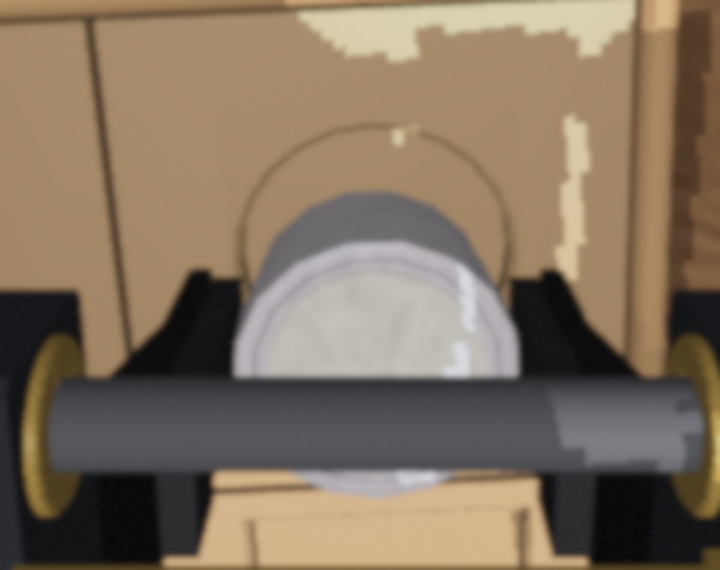

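Call:
apply_moves:
  steps:
    - {"x": 0, "y": -1.5, "z": -10, "spin": 0}
    - {"x": 0, "y": 0, "z": -10, "spin": 0}
    - {"x": 0, "y": 0, "z": -3, "spin": 0}
    - {"x": 0, "y": 0, "z": -2, "spin": 0}
    - {"x": 0, "y": 0, "z": 0, "spin": 0}
    - {"x": 0, "y": 0, "z": 0, "spin": 0}

```text
time_s: 11.7
position: [0.6991, 0.0906, 0.0089]
tcp_rot: [[0.992, 0.017, 0.126], [-0.126, -0.025, 0.992], [0.02, -1.0, -0.022]]
force: [0.1, -0.7, -0.6]
opening: 0.518
```

```bash
python3 held.py pics/h2.png
```

```text
[699.1  90.6   8.9] [[0.992, 0.017, 0.126], [-0.126, -0.025, 0.992], [0.02, -1.0, -0.022]] [ 0.1 -0.7 -0.6] 45.0
```

View pics/h2.png

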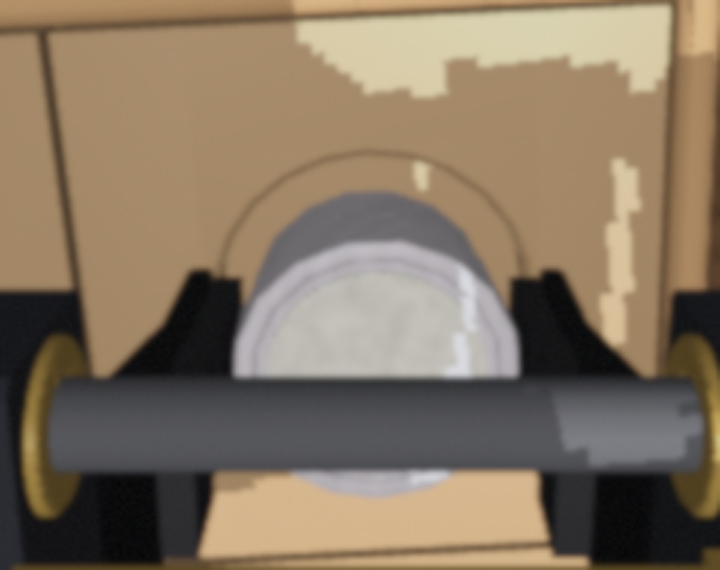

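```bash
python3 -c "
from h import *
f=lambda c,r:[160+c/3-.33,150+r/3-.33]
print('recess far',ray('wrist',f(371,150),.017),'L/R',ray('wrist',f(222,265),.017),ray('wrist',f(523,265),.017))
print('tin base far',ray('wrist',f(371,192),.0121))
print('lid far',ray('wrist',f(376,242),.0421),'near',ray('wrist',f(376,496),.0421))
"
```

```text
recess far [[0.70242882 0.12054132]] L/R [[0.67328406 0.10286784]] [[0.72679504 0.09563488]]
tin base far [[0.70131875 0.11136102]]
lid far [[0.70186606 0.11307366]] near [[0.69623116 0.06880819]]
```

Call:
apply_moves:
  steps:
    - {"x": 0, "y": 2.5, "z": 0, "spin": 0}
    - {"x": 0, "y": 0, "z": -1, "spin": 0}
    - {"x": 0, "y": 0, "z": -1, "spin": 0}
    - {"x": 0, "y": 0, "z": 0, "spin": 0}

```text
time_s: 12.15
position: [0.6998, 0.0936, 0.0078]
tcp_rot: [[0.992, 0.019, 0.126], [-0.125, -0.025, 0.992], [0.021, -1.0, -0.022]]
force: [-0.5, -0.3, -1.0]
opening: 0.518
```

Call:
apply_moves:
  steps:
    - {"x": 0, "y": 0, "z": -1.5, "spin": 0}
    - {"x": 0, "y": 0, "z": 0, "spin": 0}
    - {"x": 0, "y": 0, "z": 0, "spin": 0}

```text
time_s: 12.45
position: [0.6999, 0.0936, 0.0062]
tcp_rot: [[0.992, 0.019, 0.126], [-0.125, -0.025, 0.992], [0.022, -1.0, -0.022]]
force: [0.1, -0.1, -0.3]
opening: 0.52
```

Call:
apply_moves:
  steps:
    - {"x": 0, "y": 0, "z": 0, "spin": 0}
    - {"x": 0, "y": 0, "z": 0, "spin": 0}
    - {"x": 0, "y": 0, "z": 0, "spin": 0}
    - {"x": 0, "y": 0, "z": 0, "spin": 0}
  grip: 62

```text
time_s: 12.85
position: [0.7003, 0.0934, 0.0066]
tcp_rot: [[0.992, 0.02, 0.126], [-0.126, -0.025, 0.992], [0.022, -1.0, -0.022]]
force: [-0.6, 0.3, 0.8]
opening: 0.703
```

```bash
python3 held.py pics/h3.png
```

```text
[700.3  93.4   6.6] [[0.992, 0.02, 0.126], [-0.126, -0.025, 0.992], [0.022, -1.0, -0.022]] [-0.6  0.3  0.8] 61.1
```

View pics/h3.png

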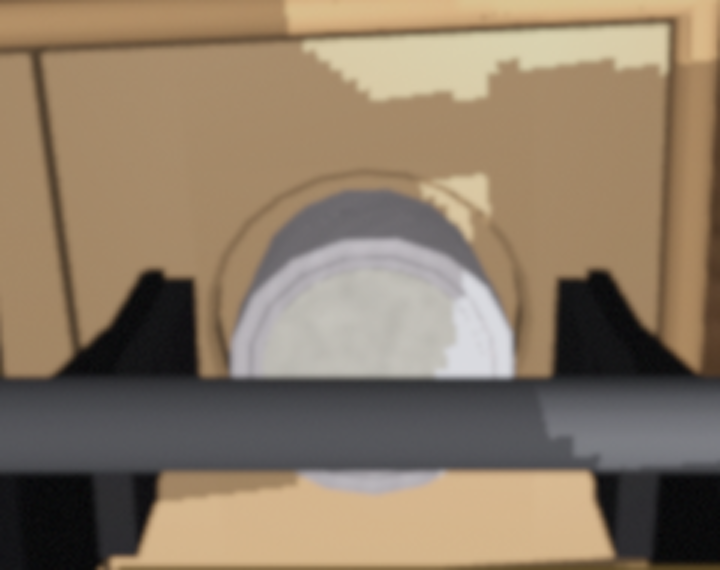

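Call:
apply_moves:
  steps:
    - {"x": 0, "y": 0, "z": 10, "spin": 0}
    - {"x": 0, "y": 0, "z": 20, "spin": 0}
    - {"x": 0, "y": 0, "z": 30, "spin": 0}
    - {"x": -15, "y": 15, "z": 30, "spin": 0.05}
    - {"x": -25, "y": 30, "z": 15, "spin": 0.05}
    - {"x": -25, "y": 30, "z": 0, "spin": 0.05}
    - {"x": -25, "y": 30, "z": 0, "spin": 0.05}
    - {"x": -25, "y": 30, "z": 0, "spin": 0.05}
    - {"x": -15, "y": 20, "z": 0, "spin": 0}
    - {"x": -5, "y": 5, "z": 0, "spin": 0}
    - {"x": 0, "y": 0, "z": 0, "spin": 0}
    - {"x": 0, "y": 0, "z": 0, "spin": 0}
  grip: 72

```text
time_s: 14.1
position: [0.5649, 0.2564, 0.1254]
tcp_rot: [[0.991, 0.04, -0.13], [0.131, -0.017, 0.991], [0.038, -0.999, -0.022]]
force: [-0.4, 0.2, 0.2]
opening: 0.828
```

```bash
python3 -c "
from h import *
im,p=look('wrist',['soap_bar','balm_tin','balm_fitment','soap_fitment'],'pics/w10.png')
print(read_state()['tcp_rot'].round(3))
look('top',['balm_tin','balm_fitment'],'pics/t10.png')"
```

```text
tcp [564.9 256.4 125.4] open 72.0 ang 7.53 t 14.1
soap_bar 0.61 [247.  96.  71.  95.] [562.  303.7] [52.8 76.7] 7.5
balm_tin 0.3 [249.  91.  70.  99.] [561.6 304.4] [51.1 76.4] 7.8
balm_fitment 0.88 [345. 313.  47.  24.] [667.9 135.9] [43.1 27.8] 5.9
[[ 0.991  0.039 -0.129]
 [ 0.129 -0.017  0.991]
 [ 0.037 -0.999 -0.022]]
tcp [564.8 255.8 124.7] open 71.6 ang 7.44 t 14.35
balm_tin 0.6 [224. 126.  18.  23.] [699.2  91.7] [45.7 42.3] 0.2
```

View pics/w10.png

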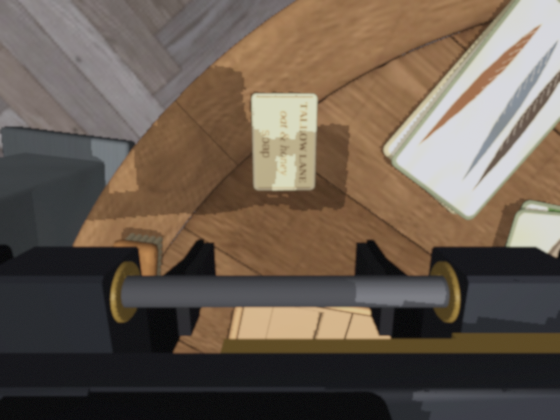

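Call:
apply_moves:
  steps:
    - {"x": -2, "y": 15, "z": -5, "spin": 0}
    - {"x": -1, "y": 20, "z": -15, "spin": 0}
    - {"x": 0, "y": 8, "z": -20, "spin": 0}
    - {"x": 0, "y": 0, "z": -10, "spin": 0}
    - {"x": 0, "y": 0, "z": 0, "spin": 0}
    - {"x": 0, "y": 0, "z": 0, "spin": 0}

```text
time_s: 15.1
position: [0.5614, 0.3034, 0.0722]
tcp_rot: [[0.991, 0.04, -0.128], [0.129, -0.016, 0.992], [0.037, -0.999, -0.021]]
force: [-0.2, 0.1, -0.4]
opening: 0.83
```

```bash
python3 -c "
from h import *
im,p=look('wrist',['soap_bar'],'pics/w11.png')
print(read_state()['tcp_rot'].round(3))"
```

```text
tcp [561.4 303.4  72.2] open 72.2 ang 7.39 t 15.1
soap_bar 0.85 [241. 161.  83. 115.] [561.8 305.2] [52.7 80.8] 7.0
[[ 0.991  0.04  -0.127]
 [ 0.128 -0.015  0.992]
 [ 0.038 -0.999 -0.02 ]]
```

View pics/w11.png

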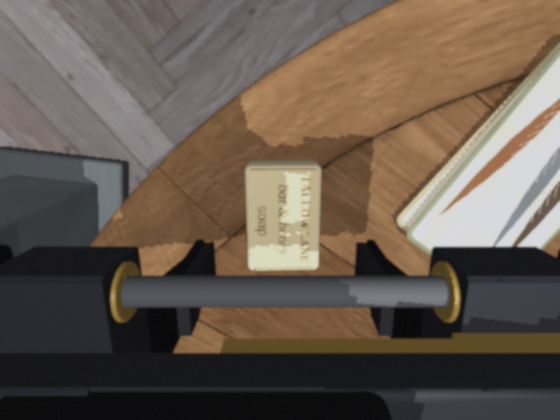

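Call:
apply_moves:
  steps:
    - {"x": 0, "y": 0, "z": -20, "spin": 0}
    - {"x": 0, "y": 0, "z": -20, "spin": 0}
    - {"x": 0, "y": 0, "z": -15, "spin": 0}
    - {"x": 0, "y": 0, "z": 0, "spin": 0}
    - {"x": 0, "y": 0, "z": 0, "spin": 0}

```text
time_s: 15.7
position: [0.5659, 0.3028, 0.0211]
tcp_rot: [[0.991, 0.05, -0.125], [0.125, -0.012, 0.992], [0.048, -0.999, -0.019]]
force: [0.0, 0.8, 0.8]
opening: 0.83
```

```bash
python3 held.py pics/h5.png
```

```text
[565.9 302.8  21.1] [[0.991, 0.05, -0.125], [0.125, -0.012, 0.992], [0.048, -0.999, -0.019]] [0.  0.8 0.8] 72.2
```

View pics/h5.png

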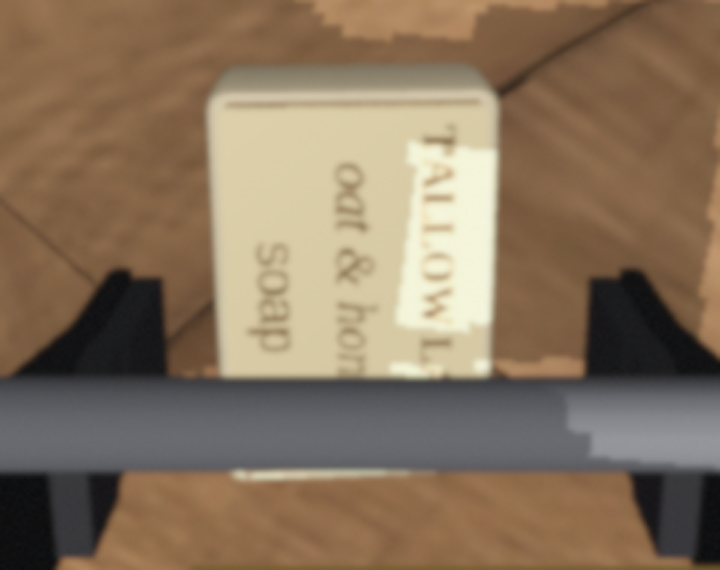

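```bash
python3 -c "
from h import *
f=lambda c,r:[160+c/3-.33,150+r/3-.33]
print(ray('wrist',[f(352,96),f(340,477),f(208,110),f(497,100)],.026))
s=read_state();print(s['position']+s['tcp_rot']@[0,-.025,0])
"
```

```text
[[0.55724471 0.34077952]
 [0.56389561 0.26524477]
 [0.53274458 0.33545518]
 [0.58255898 0.34298333]]
[0.56454767 0.30309079 0.04610581]
```

Call:
apply_moves:
  steps:
    - {"x": -4, "y": 0, "z": -8, "spin": 0}
    - {"x": -1, "y": 0, "z": -10, "spin": 0}
    - {"x": -1, "y": 0, "z": -6, "spin": 0}
    - {"x": 0, "y": 0, "z": 0, "spin": 0}
    - {"x": 0, "y": 0, "z": 0, "spin": 0}

```text
time_s: 16.25
position: [0.5603, 0.3032, -0.0029]
tcp_rot: [[0.991, 0.052, -0.125], [0.126, -0.012, 0.992], [0.051, -0.999, -0.018]]
force: [-0.8, 0.6, -0.2]
opening: 0.828
```

Call:
apply_moves:
  steps:
    - {"x": 0, "y": 0, "z": 0, "spin": 0}
    - {"x": 0, "y": 0, "z": 0, "spin": 0}
    - {"x": 0, "y": 0, "z": 0, "spin": 0}
    - {"x": 0, "y": 0, "z": 0, "spin": 0}
    - {"x": 0, "y": 0, "z": 0, "spin": 0}
    - {"x": 0, "y": 0, "z": 0, "spin": 0}
  grip: 42

```text
time_s: 16.85
position: [0.5608, 0.3034, -0.0024]
tcp_rot: [[0.991, 0.054, -0.125], [0.125, -0.011, 0.992], [0.052, -0.999, -0.018]]
force: [0.3, -0.3, -0.0]
opening: 0.591
```

Call:
apply_moves:
  steps:
    - {"x": 0, "y": 0, "z": 8, "spin": 0}
    - {"x": 0, "y": 0, "z": 15, "spin": 0}
    - {"x": 0, "y": 0, "z": 25, "spin": 0}
    - {"x": 0, "y": 0, "z": 25, "spin": 0}
    - {"x": 0, "y": 0, "z": 10, "spin": 0}
    - {"x": 0, "y": 0, "z": 0, "spin": 0}
    - {"x": 0, "y": 0, "z": 0, "spin": 0}

```text
time_s: 17.55
position: [0.5604, 0.3033, 0.0875]
tcp_rot: [[0.991, 0.055, -0.125], [0.125, -0.011, 0.992], [0.053, -0.998, -0.017]]
force: [0.9, 0.2, -0.9]
opening: 0.592
```

```bash
python3 held.py pics/h6.png
```

```text
[560.4 303.3  87.5] [[0.991, 0.055, -0.125], [0.125, -0.011, 0.992], [0.053, -0.998, -0.017]] [ 0.9  0.2 -0.9] 51.5
```

View pics/h6.png

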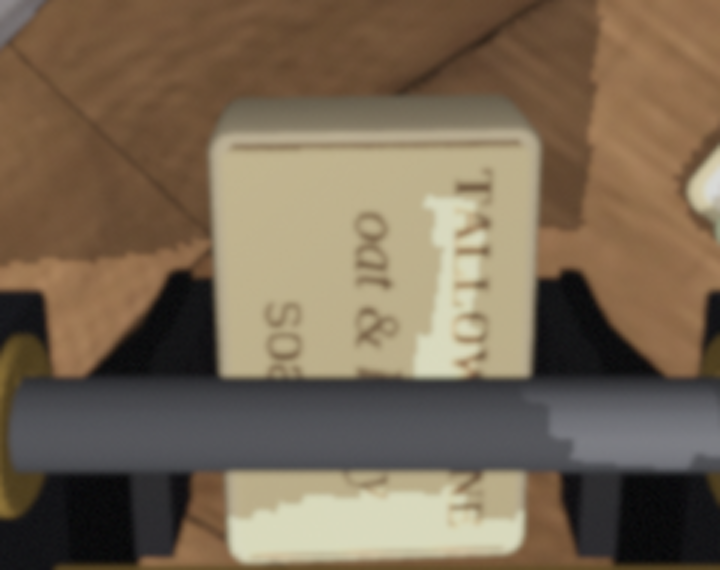

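Call:
apply_moves:
  steps:
    - {"x": 8, "y": -18, "z": 0, "spin": -0.02}
    - {"x": 13, "y": -32, "z": 3, "spin": -0.04}
    - {"x": 13, "y": -32, "z": 3, "spin": -0.04}
    - {"x": 13, "y": -32, "z": 0, "spin": -0.04}
    - {"x": 13, "y": -32, "z": 0, "spin": -0.04}
    - {"x": 13, "y": -32, "z": 0, "spin": -0.04}
    - {"x": 13, "y": -32, "z": 0, "spin": 0}
    - {"x": 13, "y": -32, "z": 0, "spin": 0}
    - {"x": 13, "y": -32, "z": 0, "spin": 0}
    - {"x": 8, "y": -15, "z": 0, "spin": 0}
    - {"x": 0, "y": 0, "z": 0, "spin": 0}
    - {"x": 0, "y": 0, "z": 0, "spin": 0}

```text
time_s: 18.8
position: [0.6724, 0.0044, 0.0765]
tcp_rot: [[0.995, 0.022, 0.101], [-0.1, -0.02, 0.995], [0.024, -1.0, -0.018]]
force: [-0.6, -0.5, -0.8]
opening: 0.592
```

```bash
python3 -c "
from h import *
im,p=look('wrist',['soap_fitment','balm_fitment','candle_fitment','brush_fitment'],'pics/w12.png')
print(read_state()['tcp_rot'].round(3))"
```

```text
tcp [672.4   4.4  76.5] open 51.5 ang -5.77 t 18.8
soap_fitment 0.71 [235. 164. 145. 101.] [ 6.914e+02 -1.000e-01] [ 81.3 104.6] 85.2
balm_fitment 0.9 [226.   3. 168. 161.] [698.7  90.7] [102.6 104.7] 84.8
candle_fitment 0.86 [ 87. 165. 148. 111.] [585.5   7.3] [ 84.7 106.5] 84.0
brush_fitment 0.95 [ 53.   0. 183. 166.] [593.9 100.1] [103.8 106.5] 84.8
[[ 0.995  0.024  0.098]
 [-0.098 -0.021  0.995]
 [ 0.026 -0.999 -0.019]]
```

View pics/w12.png

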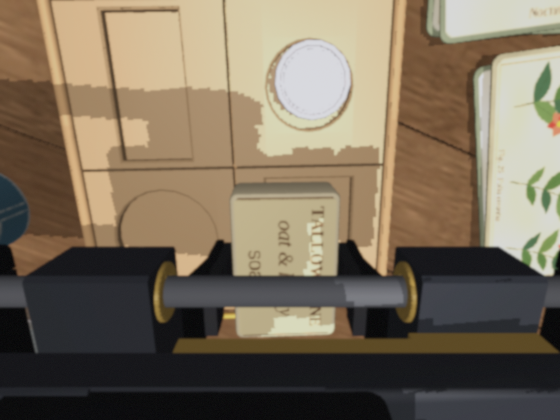

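```bash
python3 -c "
from h import *
s=read_state();P=s['position'];im=imaging.capture('wrist');z=P[2]+.0285
cv2.imwrite('pics/z12.png',cv2.resize(im[170:350,200:380],None,fx=3.3,fy=3.3,interpolation=cv2.INTER_CUBIC)[:,:,::-1])
print(P,ray('wrist',[[232,192],[338,192],[240,336],[334,334]],z))"
```

```text
[0.67296024 0.00535507 0.07766782] [[ 0.65289815  0.04679878]
 [ 0.70094379  0.04171572]
 [ 0.64603341 -0.02981049]
 [ 0.69471889 -0.03436806]]
```

View pics/z12.png

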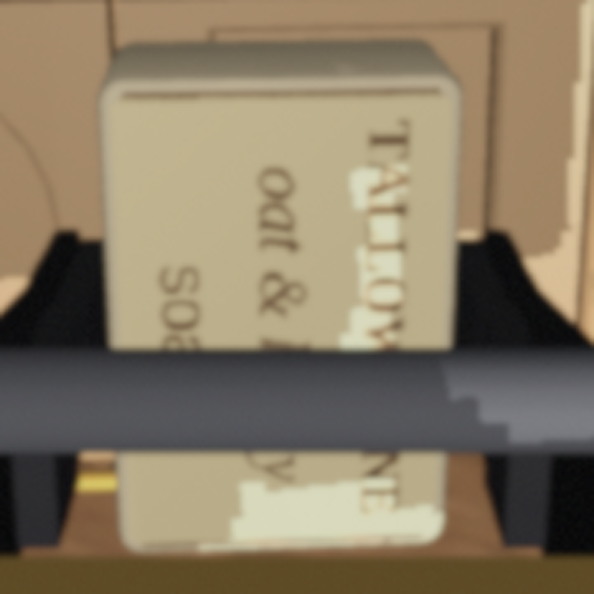

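Call:
apply_moves:
  steps:
    - {"x": 7, "y": -10, "z": 0, "spin": 0}
    - {"x": 7, "y": -10, "z": 0, "spin": 0}
    - {"x": 0, "y": 0, "z": -10, "spin": 0}
    - {"x": 0, "y": 0, "z": -15, "spin": 0}
    - {"x": 0, "y": 0, "z": -12, "spin": 0}
    - {"x": 0, "y": 0, "z": 0, "spin": 0}
    - {"x": 0, "y": 0, "z": 0, "spin": 0}

```text
time_s: 19.8
position: [0.6874, -0.0153, 0.0366]
tcp_rot: [[0.995, 0.023, 0.097], [-0.097, -0.021, 0.995], [0.025, -1.0, -0.018]]
force: [1.4, -0.2, -0.0]
opening: 0.592
```

```bash
python3 held.py pics/h7.png
```

```text
[687.4 -15.3  36.6] [[0.995, 0.023, 0.097], [-0.097, -0.021, 0.995], [0.025, -1.0, -0.018]] [ 1.4 -0.2 -0. ] 51.5
```

View pics/h7.png

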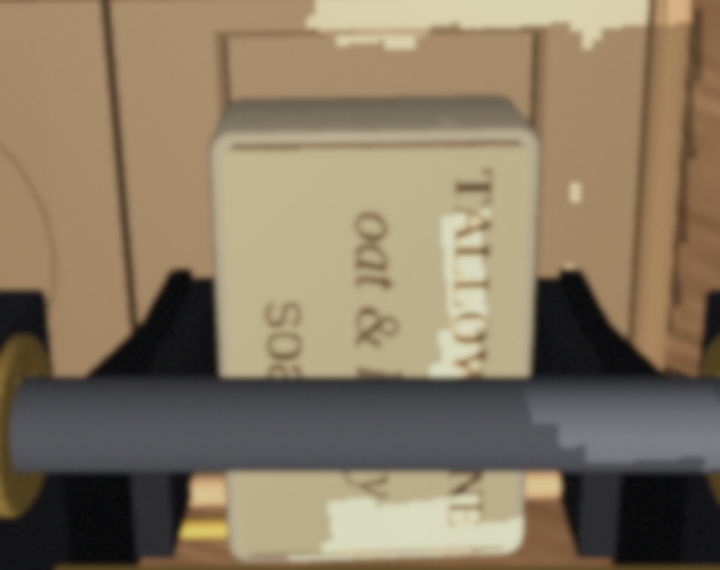

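```bash
cat > fr.py <<'E'
from h import *
import sys
# fr.py z c,r c,r ...  (crop coords of held.py)
z=float(sys.argv[1])
for a in sys.argv[2:]:
    c,r=map(float,a.split(','));print(a,(ray('wrist',[160+c/3-.33,150+r/3-.33],z)*1000).round(1))
E
python3 fr.py .017 222,60 537,60 380,33; echo; python3 fr.py .0389 228,112 520,112; python3 fr.py .0649 212,145 538,145 230,555 524,550; 
```

```text
222,60 [[662.   28.3]]
537,60 [[723.6  22. ]]
380,33 [[693.3  30.4]]

228,112 [[665.   22.7]]
520,112 [[716.5  17.4]]
212,145 [[665.7  23.6]]
538,145 [[715.2  18.5]]
230,555 [[658.3 -49.3]]
524,550 [[709.  -54.1]]
```

Call:
apply_moves:
  steps:
    - {"x": 2, "y": 2, "z": -6, "spin": 0.01}
    - {"x": 0, "y": 0, "z": -8, "spin": 0}
    - {"x": 0, "y": 0, "z": -8, "spin": 0}
    - {"x": 0, "y": 0, "z": -3, "spin": 0}
    - {"x": 0, "y": 0, "z": 0, "spin": 0}
    - {"x": 0, "y": 0, "z": 0, "spin": 0}

```text
time_s: 20.45
position: [0.6897, -0.0125, 0.01]
tcp_rot: [[0.996, 0.024, 0.085], [-0.085, -0.021, 0.996], [0.025, -1.0, -0.018]]
force: [0.6, -0.0, -0.6]
opening: 0.595
```

```bash
python3 held.py pics/h8.png
```

```text
[689.7 -12.5  10. ] [[0.996, 0.024, 0.085], [-0.085, -0.021, 0.996], [0.025, -1.0, -0.018]] [ 0.6 -0.  -0.6] 51.8
```

View pics/h8.png

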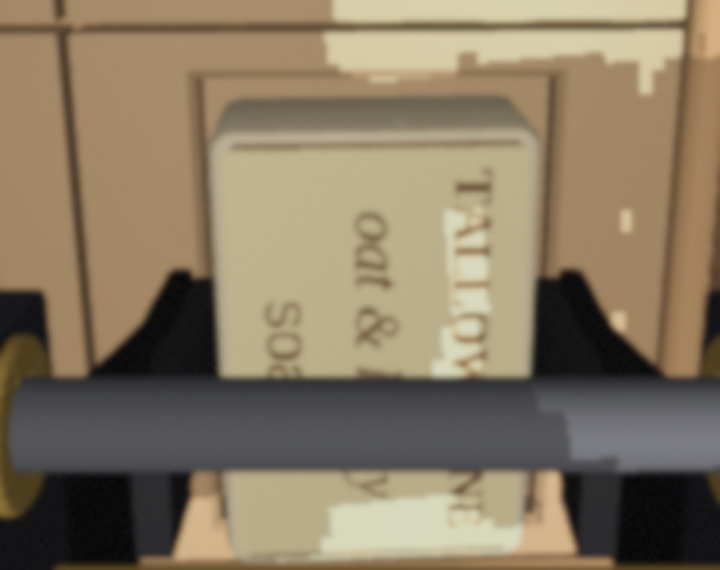

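Call:
apply_moves:
  steps:
    - {"x": 0, "y": 0, "z": -1.5, "spin": 0}
    - {"x": 0, "y": 0, "z": -1, "spin": 0}
    - {"x": 0, "y": 0, "z": 0, "spin": 0}

```text
time_s: 20.8
position: [0.6903, -0.0127, 0.0082]
tcp_rot: [[0.996, 0.025, 0.086], [-0.085, -0.021, 0.996], [0.027, -0.999, -0.019]]
force: [-0.1, 0.5, -1.0]
opening: 0.593
```

Call:
apply_moves:
  steps:
    - {"x": 0, "y": 0, "z": 0, "spin": 0}
    - {"x": 0, "y": 0, "z": 0, "spin": 0}
    - {"x": 0, "y": 0, "z": 0, "spin": 0}
    - {"x": 0, "y": 0, "z": 0, "spin": 0}
  grip: 66

```text
time_s: 21.2
position: [0.6911, -0.0129, 0.0092]
tcp_rot: [[0.996, 0.027, 0.086], [-0.085, -0.021, 0.996], [0.029, -0.999, -0.019]]
force: [0.5, -0.1, 0.4]
opening: 0.751
```

```bash
python3 held.py pics/h9.png
```

```text
[691.1 -12.9   9.2] [[0.996, 0.027, 0.086], [-0.085, -0.021, 0.996], [0.029, -0.999, -0.019]] [ 0.5 -0.1  0.4] 65.3
```

View pics/h9.png

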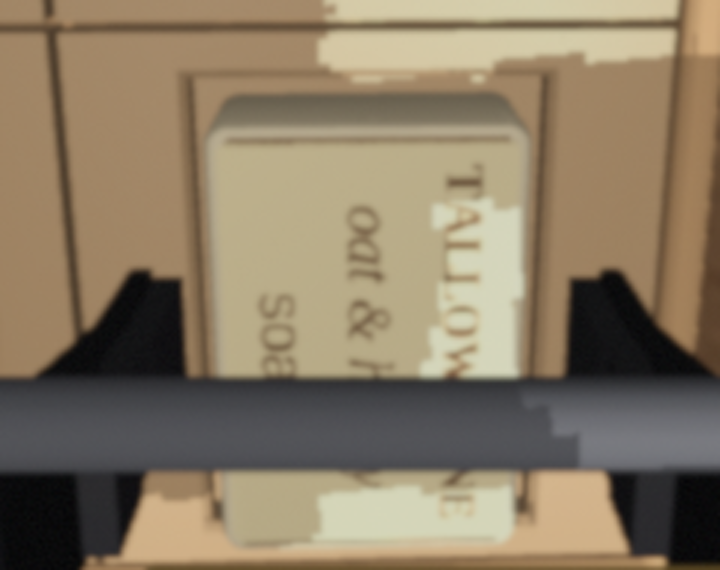

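Call:
apply_moves:
  steps:
    - {"x": 0, "y": 0, "z": 10, "spin": 0}
    - {"x": 0, "y": 0, "z": 25, "spin": 0}
    - {"x": 0, "y": 0, "z": 30, "spin": 0}
    - {"x": -10, "y": 2, "z": 25, "spin": 0}
    - {"x": -30, "y": 5, "z": 10, "spin": 0}
    - {"x": -35, "y": 6, "z": 0, "spin": 0}
    - {"x": -35, "y": 6, "z": 0, "spin": 0}
    - {"x": -35, "y": 6, "z": 0, "spin": 0}
    - {"x": -35, "y": 6, "z": 0, "spin": 0}
    - {"x": -25, "y": 5, "z": 0, "spin": 0}
    - {"x": -10, "y": 0, "z": 0, "spin": 0}
    - {"x": 0, "y": 0, "z": 0, "spin": 0}
  grip: 84

```text
time_s: 22.45
position: [0.4723, 0.0233, 0.1223]
tcp_rot: [[0.995, 0.043, 0.086], [-0.085, -0.024, 0.996], [0.045, -0.999, -0.02]]
force: [0.3, -0.2, 0.2]
opening: 0.963
```

```bash
python3 -c "
from h import *
im,p=look('wrist',['candle_tin','soap_bar','candle_fitment','nail_brush'],'pics/w13.png')
print(read_state()['tcp_rot'].round(3))
look('top',['soap_bar','soap_fitment','balm_tin','candle_tin','nail_brush'],'pics/t13.png')"
```

```text
tcp [472.3  23.3 122.3] open 83.8 ang -4.89 t 22.45
candle_tin 0.95 [208. 157.  86.  82.] [449.1  31.5] [64. 67.] 17.2
soap_bar 0.7 [482. 170.  78.  80.] [688.2  -5.4] [68.9 69.6] 84.7
candle_fitment 0.72 [516.  61.  44.  58.] [690.6  90.5] [35.5 47.9] 8.5
nail_brush 0.83 [197.   0.  58.  82.] [445.3 146.5] [53.4 37.4] 88.5
[[ 0.995  0.045  0.087]
 [-0.086 -0.024  0.996]
 [ 0.047 -0.999 -0.02 ]]
tcp [475.2  22.7 121.8] open 83.5 ang -4.91 t 22.7
soap_bar 0.58 [260. 127.  36.  32.] [689.  -13.8] [82.7 60.4] 84.8
soap_fitment 0.81 [254. 119.  49.  48.] [688.5 -16.2] [106.1 107. ] 85.1
balm_tin 0.57 [223. 128.  21.  22.] [699.2  91.8] [47.1 50.3] 90.0
```

View pics/w13.png

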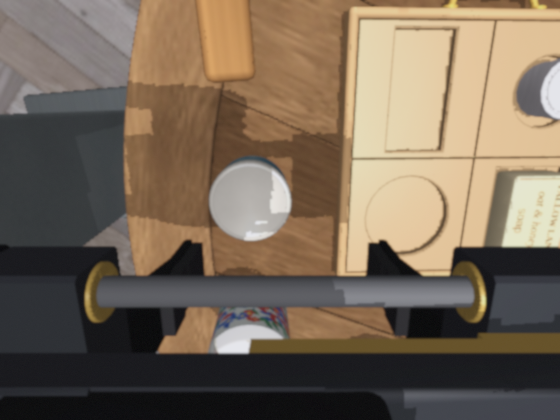

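View pics/t13.png

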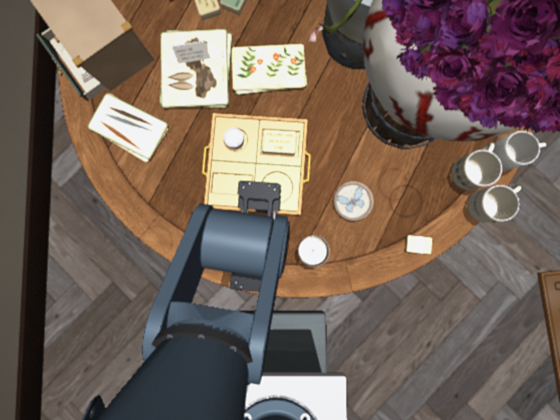

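Call:
apply_moves:
  steps:
    - {"x": -10, "y": 4, "z": 0, "spin": 0}
    - {"x": -12, "y": 4, "z": -10, "spin": 0}
    - {"x": -4, "y": 0, "z": -20, "spin": 0}
    - {"x": 0, "y": 0, "z": -20, "spin": 0}
    - {"x": 0, "y": 0, "z": -10, "spin": 0}
    - {"x": 0, "y": 0, "z": 0, "spin": 0}
    - {"x": 0, "y": 0, "z": 0, "spin": 0}

```text
time_s: 23.7
position: [0.4422, 0.0331, 0.0605]
tcp_rot: [[0.995, 0.041, 0.086], [-0.085, -0.023, 0.996], [0.043, -0.999, -0.02]]
force: [-0.3, 0.5, 0.6]
opening: 0.963
```

```bash
python3 held.py pics/h10.png;python3 -c "
from h import *
im,p=look('wrist',['candle_tin'])"
```

```text
[442.2  33.1  60.5] [[0.995, 0.041, 0.086], [-0.085, -0.023, 0.996], [0.043, -0.999, -0.02]] [-0.3  0.5  0.6] 83.8
tcp [442.3  33.1  60.6] open 83.8 ang -4.87 t 23.75
candle_tin 0.95 [242. 180. 102.  94.] [450.   37.6] [62.8 63. ] 83.1
```

View pics/h10.png

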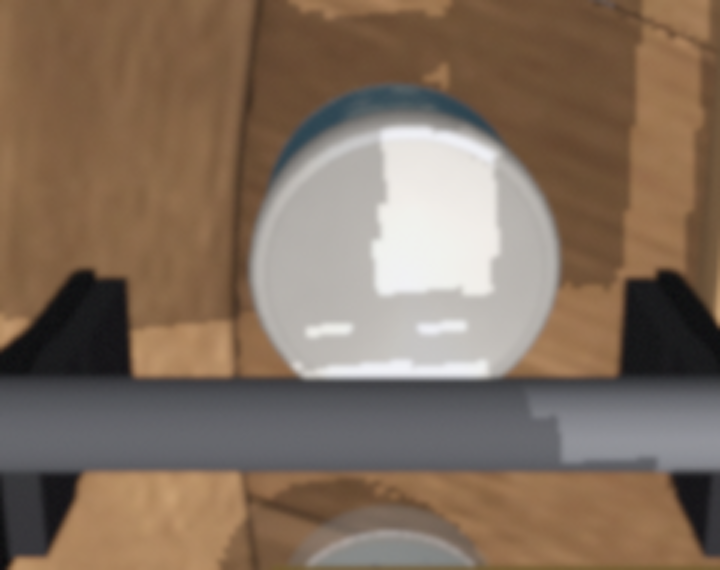

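```bash
python3 fr.py .045 405,110 252,262 560,262;
```

```text
405,110 [[452.8  63.6]]
252,262 [[419.3  35. ]]
560,262 [[482.2  28.5]]
```

Call:
apply_moves:
  steps:
    - {"x": 6, "y": -1.5, "z": 0, "spin": 0}
    - {"x": 3, "y": -0.5, "z": -10, "spin": 0}
    - {"x": 0, "y": 0, "z": -15, "spin": 0}
    - {"x": 0, "y": 0, "z": -15, "spin": 0}
    - {"x": 0, "y": 0, "z": -10, "spin": 0}
    - {"x": 0, "y": 0, "z": 0, "spin": 0}
    - {"x": 0, "y": 0, "z": 0, "spin": 0}

```text
time_s: 24.55
position: [0.4577, 0.0298, 0.0097]
tcp_rot: [[0.995, 0.052, 0.086], [-0.085, -0.025, 0.996], [0.054, -0.998, -0.021]]
force: [-0.5, 0.0, 0.3]
opening: 0.966
```

```bash
python3 held.py pics/h11.png
```

```text
[457.7  29.8   9.7] [[0.995, 0.052, 0.086], [-0.085, -0.025, 0.996], [0.054, -0.998, -0.021]] [-0.5  0.   0.3] 84.0
```

View pics/h11.png

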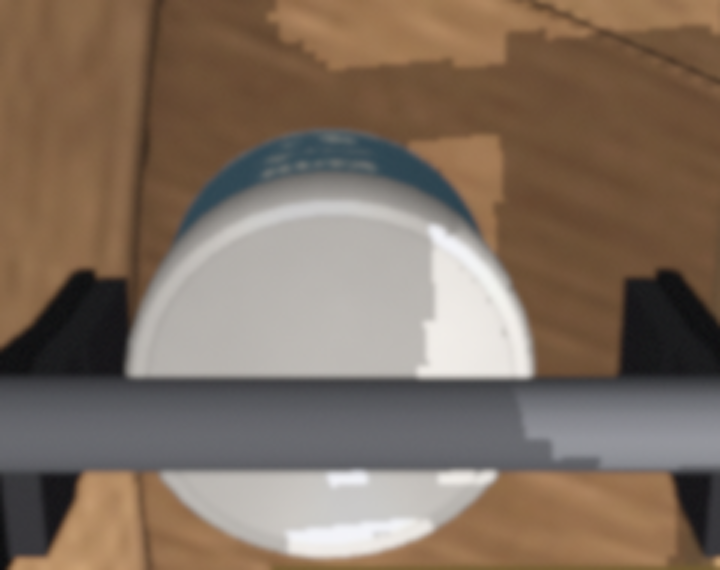

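Call:
apply_moves:
  steps:
    - {"x": -6, "y": 1, "z": 0, "spin": 0}
    - {"x": -1, "y": 0, "z": -5, "spin": 0}
    - {"x": -0.5, "y": 0, "z": -4, "spin": 0}
    - {"x": 0, "y": 0, "z": 0, "spin": 0}
    - {"x": 0, "y": 0, "z": 0, "spin": 0}

```text
time_s: 25.1
position: [0.4501, 0.0309, 0.0016]
tcp_rot: [[0.995, 0.055, 0.086], [-0.085, -0.026, 0.996], [0.057, -0.998, -0.021]]
force: [0.5, -0.9, 0.3]
opening: 0.969
```

Call:
apply_moves:
  steps:
    - {"x": 0, "y": 0, "z": 0, "spin": 0}
    - {"x": 0, "y": 0, "z": 0, "spin": 0}
    - {"x": 0, "y": 0, "z": 0, "spin": 0}
    - {"x": 0, "y": 0, "z": 0, "spin": 0}
    - {"x": 0, "y": 0, "z": 0, "spin": 0}
    - {"x": 0, "y": 0, "z": 0, "spin": 0}
  grip: 54

```text
time_s: 25.7
position: [0.4507, 0.0308, 0.0018]
tcp_rot: [[0.995, 0.056, 0.086], [-0.085, -0.026, 0.996], [0.058, -0.998, -0.021]]
force: [0.4, -0.2, -0.0]
opening: 0.715
```

```bash
python3 held.py pics/h12.png
```

```text
[450.7  30.8   1.8] [[0.995, 0.056, 0.086], [-0.085, -0.026, 0.996], [0.058, -0.998, -0.021]] [ 0.4 -0.2 -0. ] 62.2
```

View pics/h12.png

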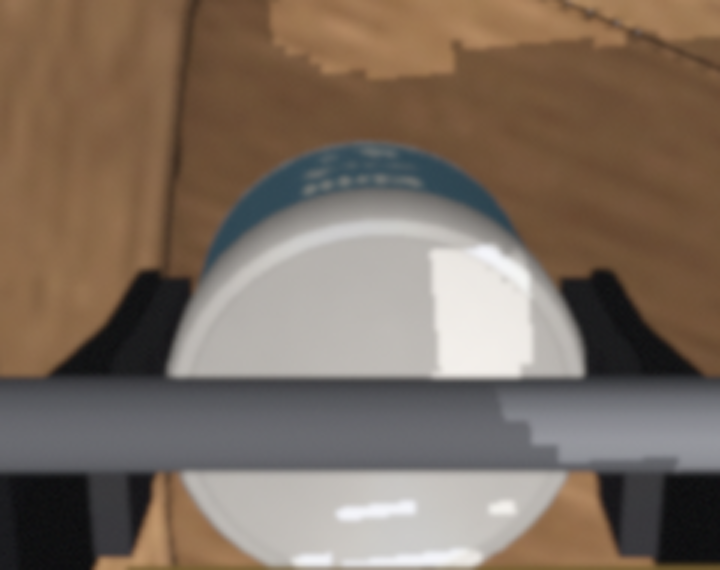

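Call:
apply_moves:
  steps:
    - {"x": 0, "y": 0, "z": 0, "spin": 0}
    - {"x": 0, "y": 0, "z": 5, "spin": 0}
    - {"x": 0, "y": 0, "z": 15, "spin": 0}
    - {"x": 0, "y": 0, "z": 20, "spin": 0}
    - {"x": 0, "y": 0, "z": 20, "spin": 0}
    - {"x": 0, "y": 0, "z": 20, "spin": 0}
    - {"x": 0, "y": 0, "z": 0, "spin": 0}
    - {"x": 0, "y": 0, "z": 0, "spin": 0}

```text
time_s: 26.55
position: [0.4483, 0.0312, 0.0846]
tcp_rot: [[0.995, 0.052, 0.086], [-0.085, -0.025, 0.996], [0.054, -0.998, -0.02]]
force: [-0.3, -0.1, -1.7]
opening: 0.711
```

```bash
python3 held.py pics/h13.png
```

```text
[448.3  31.2  84.6] [[0.995, 0.052, 0.086], [-0.085, -0.025, 0.996], [0.054, -0.998, -0.02]] [-0.3 -0.1 -1.7] 61.9
```

View pics/h13.png

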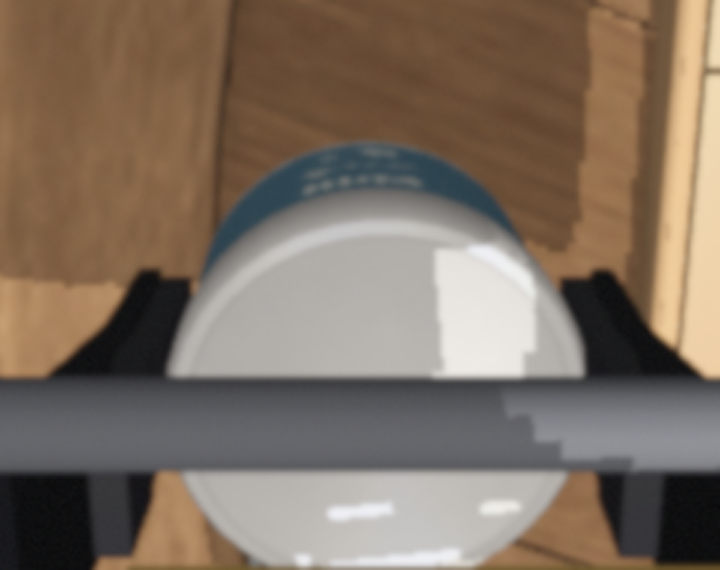

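Call:
apply_moves:
  steps:
    - {"x": 10, "y": -3, "z": 0, "spin": 0}
    - {"x": 22, "y": -6, "z": 0, "spin": 0}
    - {"x": 30, "y": -8, "z": 0, "spin": 0}
    - {"x": 30, "y": -8, "z": 0, "spin": 0}
    - {"x": 25, "y": -6, "z": 0, "spin": 0}
    - {"x": 10, "y": -3, "z": 0, "spin": 0}
    - {"x": 0, "y": 0, "z": 0, "spin": 0}
    - {"x": 0, "y": 0, "z": 0, "spin": 0}

```text
time_s: 27.4
position: [0.5759, -0.0043, 0.0754]
tcp_rot: [[0.996, 0.034, 0.086], [-0.086, -0.022, 0.996], [0.036, -0.999, -0.019]]
force: [-0.6, -0.5, -2.2]
opening: 0.716
```

```bash
python3 held.py pics/h14.png;python3 -c "
from h import *
im,p=look('wrist',['candle_fitment','soap_fitment','balm_fitment','brush_fitment'],'pics/w14.png')"
```

```text
[575.9  -4.3  75.4] [[0.996, 0.034, 0.086], [-0.086, -0.022, 0.996], [0.036, -0.999, -0.019]] [-0.6 -0.5 -2.2] 62.3
tcp [575.6  -4.2  75.4] open 62.1 ang -4.91 t 27.45
candle_fitment 0.84 [222. 144. 147. 104.] [585.5   9.3] [ 77.9 104.9] 85.5
soap_fitment 0.76 [362. 142. 155. 134.] [688.8 -12.7] [103.7 106.8] 85.1
balm_fitment 0.63 [366.   0. 181. 142.] [696.7  82.9] [ 86.3 106.7] 85.3
brush_fitment 0.56 [211.   0. 171. 141.] [592.4  91.3] [ 86.4 105.2] 84.9
```

View pics/w14.png

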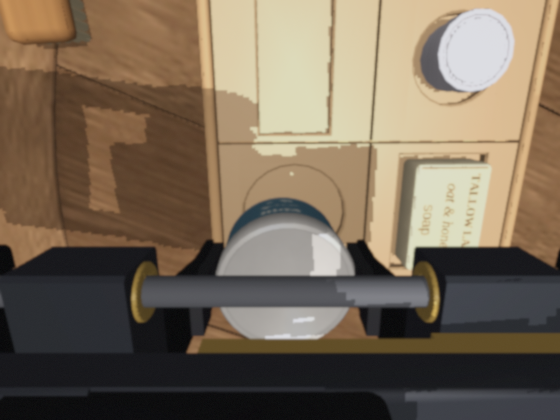

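Call:
apply_moves:
  steps:
    - {"x": 5, "y": 0, "z": 0, "spin": 0}
    - {"x": 3, "y": 0, "z": -10, "spin": 0}
    - {"x": 0, "y": 0, "z": -15, "spin": 0}
    - {"x": 0, "y": 0, "z": -12, "spin": 0}
    - {"x": 0, "y": 0, "z": 0, "spin": 0}
    - {"x": 0, "y": 0, "z": 0, "spin": 0}

```text
time_s: 28.3
position: [0.5854, -0.0037, 0.0376]
tcp_rot: [[0.996, 0.038, 0.085], [-0.085, -0.022, 0.996], [0.04, -0.999, -0.019]]
force: [-0.2, 0.2, -1.3]
opening: 0.713
```

```bash
python3 held.py pics/h15.png
```

```text
[585.4  -3.7  37.6] [[0.996, 0.038, 0.085], [-0.085, -0.022, 0.996], [0.04, -0.999, -0.019]] [-0.2  0.2 -1.3] 62.0
```

View pics/h15.png

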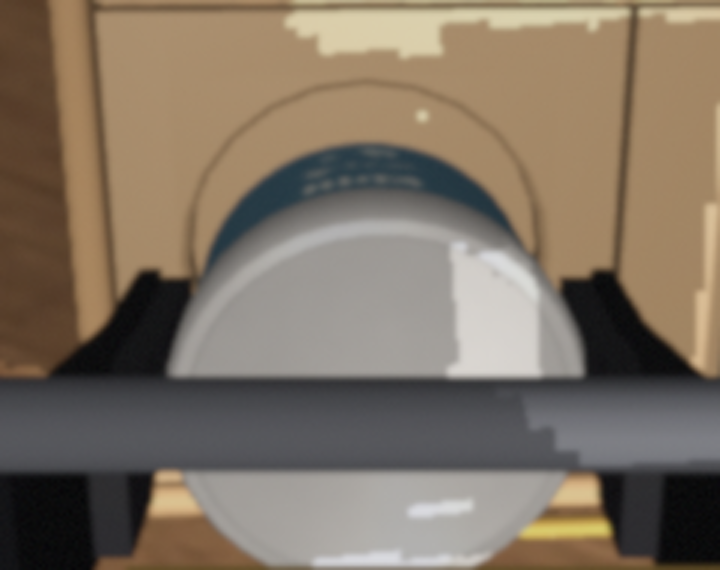

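```bash
python3 fr.py .017 368,80 190,240 542,240; echo; python3 fr.py .0358 366,143; python3 fr.py .0808 376,208 168,375 584,375; python3 fr.py .009 190,240 542,240
```

```text
368,80 [[588.1  32.7]]
190,240 [[548.6   2.7]]
542,240 [[621.4  -4.6]]

366,143 [[586.5  24.9]]
376,208 [[586.8  27.6]]
168,375 [[554.3   4.9]]
584,375 [[615.4  -1.6]]
190,240 [[ 5.471e+02 -2.000e-01]]
542,240 [[622.9  -7.8]]
```

Call:
apply_moves:
  steps:
    - {"x": -0.5, "y": 1.5, "z": -8, "spin": 0}
    - {"x": 0, "y": 0, "z": -8, "spin": 0}
    - {"x": 0, "y": 0, "z": -6, "spin": 0}
    - {"x": 0, "y": 0, "z": -2, "spin": 0}
    - {"x": 0, "y": 0, "z": 0, "spin": 0}
    - {"x": 0, "y": 0, "z": 0, "spin": 0}

```text
time_s: 28.95
position: [0.5854, -0.0022, 0.0123]
tcp_rot: [[0.996, 0.039, 0.085], [-0.085, -0.023, 0.996], [0.041, -0.999, -0.019]]
force: [0.8, 0.1, -2.6]
opening: 0.714
```

```bash
python3 held.py pics/h16.png
```

```text
[585.4  -2.2  12.3] [[0.996, 0.039, 0.085], [-0.085, -0.023, 0.996], [0.041, -0.999, -0.019]] [ 0.8  0.1 -2.6] 62.1
```

View pics/h16.png

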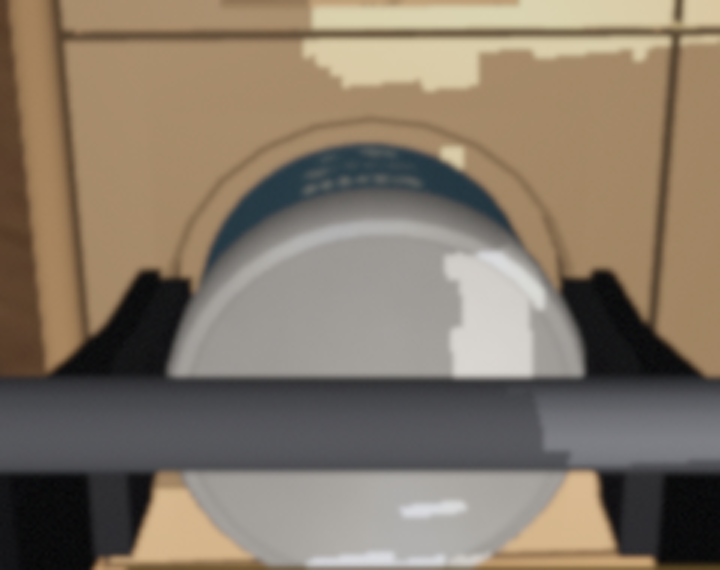

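Centred, about 1–2 mm above the floor. Lower slightly and release.

Call:
apply_moves:
  steps:
    - {"x": 0, "y": 0, "z": -1.5, "spin": 0}
    - {"x": 0, "y": 0, "z": 0, "spin": 0}
    - {"x": 0, "y": 0, "z": 0, "spin": 0}

```text
time_s: 29.3
position: [0.5861, -0.0023, 0.0116]
tcp_rot: [[0.995, 0.041, 0.085], [-0.085, -0.023, 0.996], [0.043, -0.999, -0.019]]
force: [-0.4, -0.1, -0.9]
opening: 0.718
```

Call:
apply_moves:
  steps:
    - {"x": 0, "y": 0, "z": 0, "spin": 0}
    - {"x": 0, "y": 0, "z": 0, "spin": 0}
    - {"x": 0, "y": 0, "z": 0, "spin": 0}
    - {"x": 0, "y": 0, "z": 0, "spin": 0}
  grip: 74

```text
time_s: 29.7
position: [0.5869, -0.0025, 0.0123]
tcp_rot: [[0.995, 0.043, 0.086], [-0.085, -0.023, 0.996], [0.045, -0.999, -0.02]]
force: [-0.5, -0.1, 0.7]
opening: 0.845
```

```bash
python3 held.py pics/h17.png
```

```text
[586.9  -2.5  12.3] [[0.995, 0.043, 0.086], [-0.085, -0.023, 0.996], [0.045, -0.999, -0.02]] [-0.5 -0.1  0.7] 73.5
```

View pics/h17.png

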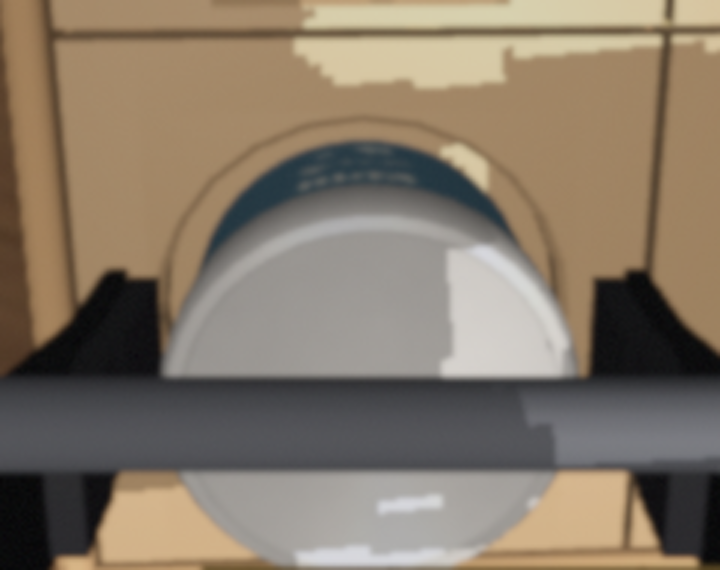

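Call:
apply_moves:
  steps:
    - {"x": -2, "y": 0, "z": 3, "spin": 0}
    - {"x": 0, "y": 0, "z": 12, "spin": 0}
    - {"x": 0, "y": 0, "z": 25, "spin": 0}
    - {"x": 0, "y": 0, "z": 30, "spin": 0}
    - {"x": -12, "y": 15, "z": 20, "spin": 0.02}
    - {"x": -24, "y": 28, "z": 0, "spin": 0.02}
    - {"x": -24, "y": 28, "z": 0, "spin": 0.02}
    - {"x": -24, "y": 28, "z": 0, "spin": 0.02}
    - {"x": -20, "y": 24, "z": 0, "spin": 0}
    - {"x": -8, "y": 8, "z": 0, "spin": 0}
    - {"x": 0, "y": 0, "z": 0, "spin": 0}
    - {"x": 0, "y": 0, "z": 0, "spin": 0}
  grip: 74

```text
time_s: 30.95
position: [0.4734, 0.1303, 0.1156]
tcp_rot: [[0.998, 0.061, 0.005], [-0.004, -0.021, 1.0], [0.061, -0.998, -0.021]]
force: [0.6, -0.8, -0.5]
opening: 0.85
```

```bash
python3 held.py pics/h18.png; python3 -c "
from h import *
im,p=look('wrist',['nail_brush','candle_tin'],'pics/w18.png')"
```

```text
[473.4 130.3 115.6] [[0.998, 0.061, 0.005], [-0.004, -0.021, 1.0], [0.061, -0.998, -0.021]] [ 0.6 -0.8 -0.5] 73.9
tcp [473.6 130.1 115.5] open 74.0 ang -0.25 t 31.0
nail_brush 0.7 [217. 107.  46. 109.] [445.  163.9] [81.5 36.4] 88.7
```

View pics/w18.png

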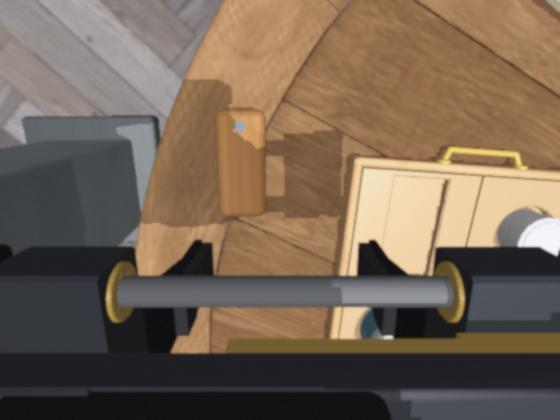

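Call:
apply_moves:
  steps:
    - {"x": -10, "y": 12, "z": 0, "spin": 0}
    - {"x": -12, "y": 14, "z": -10, "spin": -0.01}
    - {"x": -5, "y": 5, "z": -20, "spin": 0}
    - {"x": -2, "y": 0, "z": -20, "spin": 0}
    - {"x": -2, "y": 0, "z": -10, "spin": 0}
    - {"x": 0, "y": 0, "z": 0, "spin": 0}
    - {"x": 0, "y": 0, "z": 0, "spin": 0}

```text
time_s: 31.85
position: [0.4412, 0.1624, 0.053]
tcp_rot: [[0.998, 0.06, 0.023], [-0.022, -0.021, 1.0], [0.061, -0.998, -0.02]]
force: [-0.2, 0.6, 0.6]
opening: 0.844
```

```bash
python3 held.py pics/h19.png; python3 -c "
from h import *
im,p=look('wrist',['nail_brush'],'pics/w18.png')"
```

```text
[441.2 162.4  53. ] [[0.998, 0.06, 0.023], [-0.022, -0.021, 1.0], [0.061, -0.998, -0.02]] [-0.2  0.6  0.6] 73.4
tcp [441.2 162.4  53.1] open 73.7 ang -1.27 t 31.9
nail_brush 0.7 [258. 166.  60. 107.] [444.7 170.2] [71.2 36.8] 88.7
```

View pics/h19.png

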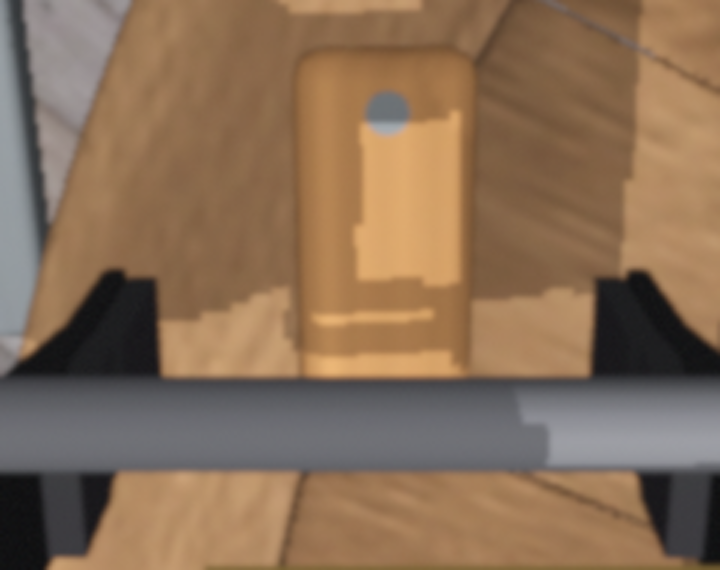

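```bash
python3 fr.py .034 385,50 296,200 475,200
```

```text
385,50 [[446.5 204.8]]
296,200 [[427.7 174.6]]
475,200 [[464.4 173.1]]
```

Call:
apply_moves:
  steps:
    - {"x": 3, "y": 0, "z": -10, "spin": 0}
    - {"x": 0, "y": 0, "z": -15, "spin": 0}
    - {"x": 0, "y": 0, "z": -12, "spin": 0}
    - {"x": 0, "y": 0, "z": 0, "spin": 0}
    - {"x": 0, "y": 0, "z": 0, "spin": 0}

```text
time_s: 32.5
position: [0.4492, 0.1624, 0.0164]
tcp_rot: [[0.997, 0.07, 0.025], [-0.024, -0.02, 1.0], [0.07, -0.997, -0.018]]
force: [0.5, 0.5, 1.3]
opening: 0.849
```

```bash
python3 held.py pics/h20.png;python3 fr.py .034 385,50 296,200 475,200
```

```text
[449.2 162.4  16.4] [[0.997, 0.07, 0.025], [-0.024, -0.02, 1.0], [0.07, -0.997, -0.018]] [0.5 0.5 1.3] 73.9
385,50 [[451.2 211.5]]
296,200 [[435.9 187. ]]
475,200 [[465.8 185.6]]
```

View pics/h20.png

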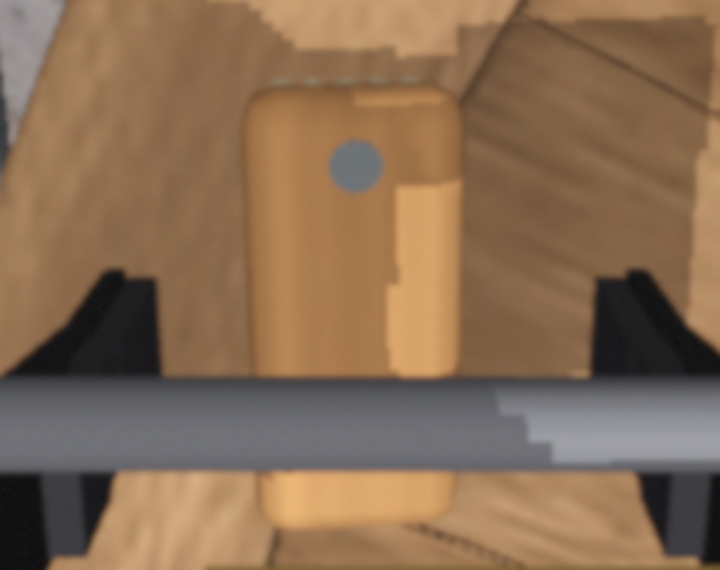

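Call:
apply_moves:
  steps:
    - {"x": -3, "y": 0, "z": -6, "spin": 0}
    - {"x": -1, "y": 0, "z": -6, "spin": 0}
    - {"x": -0.5, "y": 0, "z": -5, "spin": 0}
    - {"x": 0, "y": 0, "z": 0, "spin": 0}

```text
time_s: 32.95
position: [0.4452, 0.1625, -0.0006]
tcp_rot: [[0.997, 0.073, 0.025], [-0.024, -0.019, 1.0], [0.073, -0.997, -0.018]]
force: [0.1, -0.3, 0.5]
opening: 0.849
```

Call:
apply_moves:
  steps:
    - {"x": 0, "y": 0, "z": 0, "spin": 0}
    - {"x": 0, "y": 0, "z": 0, "spin": 0}
    - {"x": 0, "y": 0, "z": 0, "spin": 0}
    - {"x": 0, "y": 0, "z": 0, "spin": 0}
    - {"x": 0, "y": 0, "z": 0, "spin": 0}
    - {"x": 0, "y": 0, "z": 0, "spin": 0}
    - {"x": 0, "y": 0, "z": 0, "spin": 0}
  grip: 28

```text
time_s: 33.65
position: [0.4456, 0.1626, -0.0003]
tcp_rot: [[0.997, 0.074, 0.025], [-0.024, -0.019, 1.0], [0.074, -0.997, -0.017]]
force: [-0.3, 0.0, -1.3]
opening: 0.438
```

```bash
python3 held.py pics/h21.png
```

```text
[ 4.456e+02  1.626e+02 -3.000e-01] [[0.997, 0.074, 0.025], [-0.024, -0.019, 1.0], [0.074, -0.997, -0.017]] [-0.3  0.  -1.3] 38.1
```

View pics/h21.png

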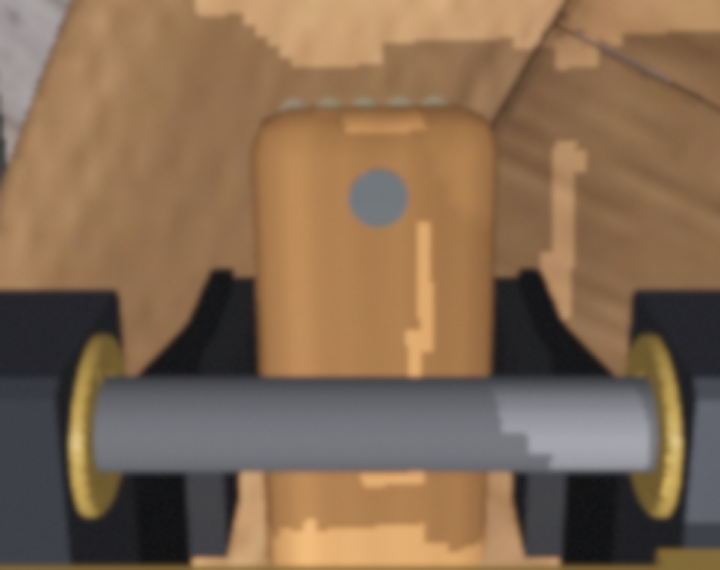

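Call:
apply_moves:
  steps:
    - {"x": 0, "y": 0, "z": 8, "spin": 0}
    - {"x": 0, "y": 0, "z": 20, "spin": 0}
    - {"x": 0, "y": 0, "z": 25, "spin": 0}
    - {"x": 5, "y": -2, "z": 25, "spin": 0}
    - {"x": 20, "y": -8, "z": 5, "spin": -0.03}
    - {"x": 30, "y": -13, "z": 0, "spin": -0.03}
    - {"x": 30, "y": -13, "z": 0, "spin": 0}
    - {"x": 30, "y": -13, "z": 0, "spin": 0}
    - {"x": 18, "y": -7, "z": 0, "spin": 0}
    - {"x": 0, "y": 0, "z": 0, "spin": 0}
    - {"x": 0, "y": 0, "z": 0, "spin": 0}

```text
time_s: 34.8
position: [0.5774, 0.1045, 0.0911]
tcp_rot: [[0.994, 0.068, 0.085], [-0.084, -0.023, 0.996], [0.07, -0.997, -0.017]]
force: [-0.4, -0.2, -1.2]
opening: 0.438
```

```bash
python3 held.py pics/h22.png;  python3 -c "
from h import *
im,p=look('wrist',['brush_fitment','balm_fitment'],'pics/w22.png')"
```

```text
[577.4 104.5  91.1] [[0.994, 0.068, 0.085], [-0.084, -0.023, 0.996], [0.07, -0.997, -0.017]] [-0.4 -0.2 -1.2] 38.1
tcp [577.4 104.6  91.2] open 37.8 ang -4.81 t 34.85
brush_fitment 0.83 [230. 142. 140. 124.] [593.3 103.2] [102.6 104.8] 84.5
balm_fitment 0.56 [361. 143. 145. 126.] [697.6  92.6] [104.1 107.4] 85.4
```

View pics/w22.png

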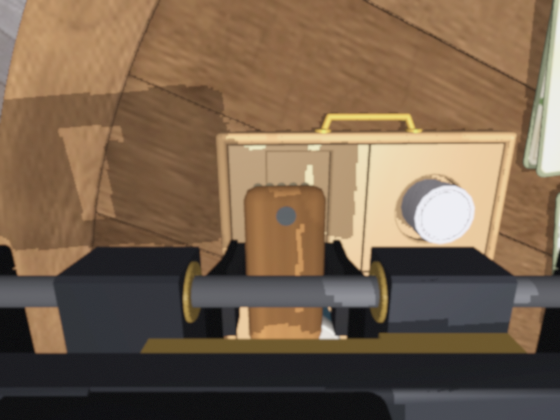

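Call:
apply_moves:
  steps:
    - {"x": 8, "y": -2, "z": 0, "spin": 0}
    - {"x": 6, "y": -1, "z": -10, "spin": 0}
    - {"x": 0, "y": 0, "z": -20, "spin": 0}
    - {"x": 0, "y": 0, "z": -20, "spin": 0}
    - {"x": 0, "y": 0, "z": -5, "spin": 0}
    - {"x": 0, "y": 0, "z": 0, "spin": 0}
    - {"x": 0, "y": 0, "z": 0, "spin": 0}

```text
time_s: 35.7
position: [0.5918, 0.1034, 0.0328]
tcp_rot: [[0.994, 0.068, 0.082], [-0.08, -0.023, 0.997], [0.069, -0.997, -0.017]]
force: [0.1, -0.1, -0.2]
opening: 0.437
```

```bash
python3 held.py pics/h23.png
```

```text
[591.8 103.4  32.8] [[0.994, 0.068, 0.082], [-0.08, -0.023, 0.997], [0.069, -0.997, -0.017]] [ 0.1 -0.1 -0.2] 38.0
```

View pics/h23.png

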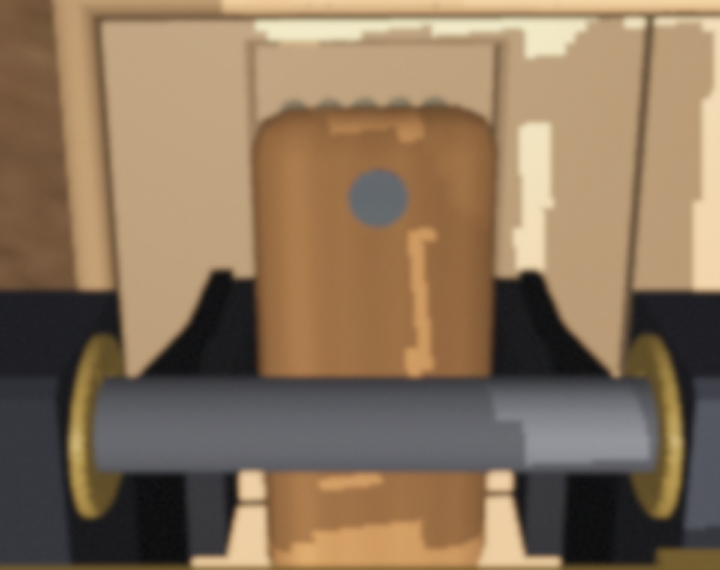

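```bash
echo recess; python3 fr.py .017 252,60 498,60 375,42; echo brush top; python3 fr.py .067 255,150 496,150 375,112; echo bristle; python3 fr.py .034 287,100 440,100; python3 fr.py .0521 287,100 440,100 365,97
```

```text
recess
252,60 [[573.3 146.7]]
498,60 [[620.6 142.2]]
375,42 [[597.  147.9]]
brush top
255,150 [[575.5 142.3]]
496,150 [[610.9 138.7]]
375,112 [[593.5 146.3]]
bristle
287,100 [[579.7 142. ]]
440,100 [[606.9 139.4]]
287,100 [[580.4 146. ]]
440,100 [[604.8 143.6]]
365,97 [[592.8 145.3]]
```

Call:
apply_moves:
  steps:
    - {"x": 1.5, "y": -3, "z": -6, "spin": 0}
    - {"x": -0.5, "y": 0, "z": -8, "spin": 0}
    - {"x": 0, "y": 0, "z": -6, "spin": 0}
    - {"x": 0, "y": 0, "z": 0, "spin": 0}
    - {"x": 0, "y": 0, "z": 0, "spin": 0}

```text
time_s: 36.25
position: [0.5946, 0.1, 0.0134]
tcp_rot: [[0.994, 0.072, 0.082], [-0.08, -0.023, 0.997], [0.074, -0.997, -0.017]]
force: [-0.5, -0.3, -0.2]
opening: 0.437
```

```bash
python3 held.py pics/h24.png
```

```text
[594.6 100.   13.4] [[0.994, 0.072, 0.082], [-0.08, -0.023, 0.997], [0.074, -0.997, -0.017]] [-0.5 -0.3 -0.2] 38.0
```

View pics/h24.png

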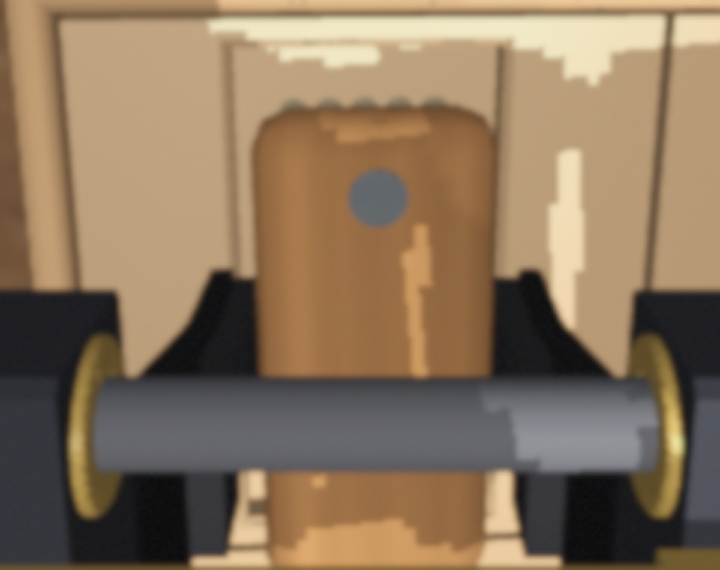

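```bash
echo recess; python3 fr.py .017 230,80 500,80 365,44; echo brush top; python3 fr.py .0477 255,150 496,150 375,112; echo bristle;  python3 fr.py .0327 287,100 440,100 365,97; python3 fr.py .0137 287,100 440,100
```

```text
recess
230,80 [[573.  143.7]]
500,80 [[619.9 139.2]]
365,44 [[596.8 147.8]]
brush top
255,150 [[578.  139.1]]
496,150 [[613.3 135.5]]
375,112 [[595.9 143. ]]
bristle
287,100 [[582.9 142.7]]
440,100 [[607.2 140.3]]
365,97 [[595.3 142. ]]
287,100 [[582.3 138.5]]
440,100 [[609.5 135.9]]
```

Call:
apply_moves:
  steps:
    - {"x": -1.5, "y": 0.5, "z": 0, "spin": 0}
    - {"x": -0.5, "y": 0, "z": -2, "spin": 0}
    - {"x": 0, "y": 0, "z": -1.5, "spin": 0}
    - {"x": 0, "y": 0, "z": 0, "spin": 0}

```text
time_s: 36.7
position: [0.5926, 0.1007, 0.0102]
tcp_rot: [[0.994, 0.073, 0.082], [-0.08, -0.023, 0.997], [0.075, -0.997, -0.017]]
force: [-0.2, -0.0, -0.5]
opening: 0.434
```

Call:
apply_moves:
  steps:
    - {"x": 0, "y": 0, "z": -1, "spin": 0}
    - {"x": 0, "y": 0, "z": 0, "spin": 0}

```text
time_s: 36.9
position: [0.5927, 0.1007, 0.0091]
tcp_rot: [[0.994, 0.073, 0.082], [-0.08, -0.023, 0.997], [0.075, -0.997, -0.017]]
force: [0.6, 0.2, -1.2]
opening: 0.434
```

Call:
apply_moves:
  steps:
    - {"x": 0, "y": 0, "z": 0, "spin": 0}
    - {"x": 0, "y": 0, "z": 0, "spin": 0}
    - {"x": 0, "y": 0, "z": 0, "spin": 0}
    - {"x": 0, "y": 0, "z": 0, "spin": 0}
  grip: 54

```text
time_s: 37.3
position: [0.5933, 0.1007, 0.0096]
tcp_rot: [[0.994, 0.075, 0.082], [-0.08, -0.023, 0.997], [0.076, -0.997, -0.017]]
force: [-0.7, -0.1, 0.6]
opening: 0.611
```

```bash
python3 held.py pics/h25.png
```

```text
[593.3 100.7   9.6] [[0.994, 0.075, 0.082], [-0.08, -0.023, 0.997], [0.076, -0.997, -0.017]] [-0.7 -0.1  0.6] 53.2
```

View pics/h25.png

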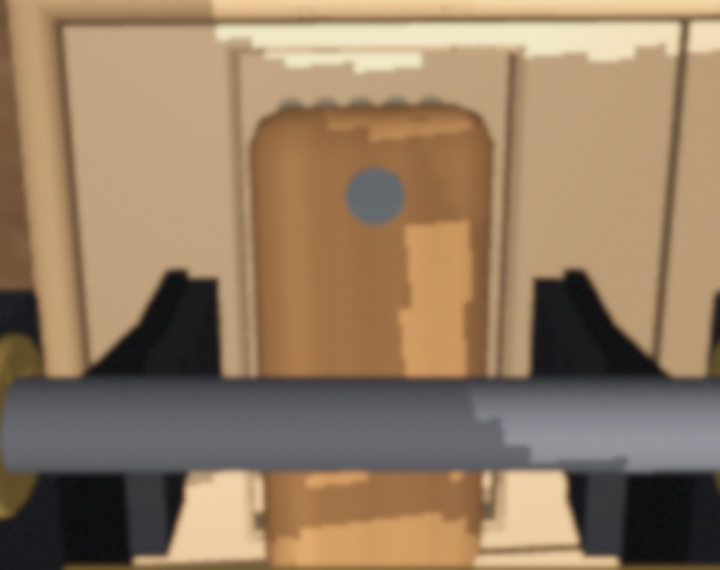

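Call:
apply_moves:
  steps:
    - {"x": 0, "y": 0, "z": 8, "spin": 0}
    - {"x": 0, "y": 0, "z": 20, "spin": 0}
    - {"x": 0, "y": 0, "z": 30, "spin": 0}
    - {"x": 0, "y": 0, "z": 40, "spin": 0}
    - {"x": -10, "y": 10, "z": 40, "spin": 0}
    - {"x": -30, "y": 10, "z": 30, "spin": 0}
    - {"x": -35, "y": 10, "z": 0, "spin": 0}
    - {"x": -35, "y": 5, "z": 0, "spin": 0}
    - {"x": -15, "y": 0, "z": 0, "spin": 0}
    - {"x": 0, "y": 0, "z": 0, "spin": 0}
    - {"x": 0, "y": 0, "z": 0, "spin": 0}

```text
time_s: 38.45
position: [0.4653, 0.1365, 0.1905]
tcp_rot: [[0.993, 0.085, 0.083], [-0.081, -0.021, 0.996], [0.087, -0.996, -0.014]]
force: [1.2, 0.5, 0.2]
opening: 0.62
```

```bash
python3 -c "
from h import *
for k in ('soap_bar','candle_tin','balm_tin','nail_brush'): Z[k]+=.009
N=['soap_bar','soap_fitment','candle_tin','candle_fitment','balm_tin','balm_fitment','nail_brush','brush_fitment','guest_soap','glass_candle']
t,_=look('top',N); w,_=look('wrist',N[:8]); s,_=look('scene',['guest_soap','glass_candle'])
A=cv2.resize(t[100:270,190:430],None,fx=1.66,fy=1.66,interpolation=2)
B=cv2.resize(s[165:265,180:350],(400,282),interpolation=2)
A=cv2.resize(A,(400,282),interpolation=2)
cv2.imwrite('pics/fin.png',np.hstack([A,B])[:,:,::-1]); cv2.imwrite('pics/finw.png',w[:,:,::-1])"
```

```text
tcp [465.3 136.5 190.5] open 53.9 ang -4.67 t 38.45
soap_bar 0.77 [262. 128.  34.  28.] [686.9 -13.8] [77.8 56. ] 85.2
soap_fitment 0.6 [256. 122.  46.  44.] [688.6 -15.4] [103.9 106.9] 84.9
candle_tin 0.79 [262. 169.  27.  29.] [582.7  -5.4] [60.9 63.6] 89.4
candle_fitment 0.56 [254. 164.  46.  49.] [584.8  -6.1] [105.3 106.7] 85.6
balm_tin 0.55 [224. 126.  19.  23.] [694.6  90.6] [42.  45.2] 90.0
balm_fitment 0.74 [213. 116.  44.  48.] [698.   89.6] [105.3 106. ] 85.2
nail_brush 0.89 [216. 172.  34.  24.] [589.9  97.5] [85.9 42.1] 85.3
brush_fitment 0.88 [206. 160.  51.  48.] [592.8  98.7] [105.3 104.9] 85.1
guest_soap 0.73 [405. 236.  26.  20.] [ 447.7 -330.8] [59.2 37.5] 83.6
glass_candle 0.98 [297. 234.  35.  33.] [438.2 -85.3] [64.9 62.5] 89.3
tcp [464.7 136.4 189.5] open 53.9 ang -4.69 t 39.0
soap_bar 0.36 [482. 246.  31.   3.] [724.6  40.4] [ 5.3 10.5] 44.1
soap_fitment 0.66 [452. 243.  63.  10.] [725.4  34.9] [ 8.7 39.1] 73.3
candle_tin 0.49 [374. 263.  22.  12.] [574.4  41.8] [14.9 25.1] 82.8
candle_fitment 0.68 [336. 246.  62.  84.] [582.4  37.9] [22.8 42.5] 84.0
balm_fitment 0.58 [430. 153. 105.  91.] [697.1  92.1] [104.8 105.4] 85.3
nail_brush 0.73 [371. 167.  44.  80.] [585.5 102.9] [84.5 44.7] 85.6
brush_fitment 0.81 [342. 153. 100.  92.] [592.2 101.3] [105.3 105.3] 85.0
tcp [464.6 136.4 189.7] open 53.7 ang -4.68 t 39.45
guest_soap 0.49 [352. 167.  18.  19.] [ 446.  -313.3] [81.6 44.6] 85.0
glass_candle 0.7 [324. 178.  25.  49.] [415.3 -16.6] [ 64.2 205.1] 19.4
```

View pics/fin.png

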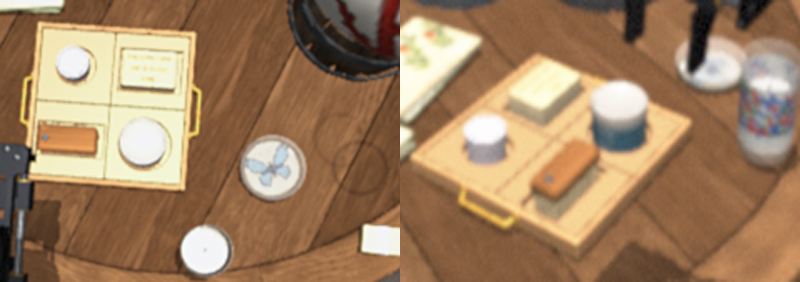

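View pics/finw.png

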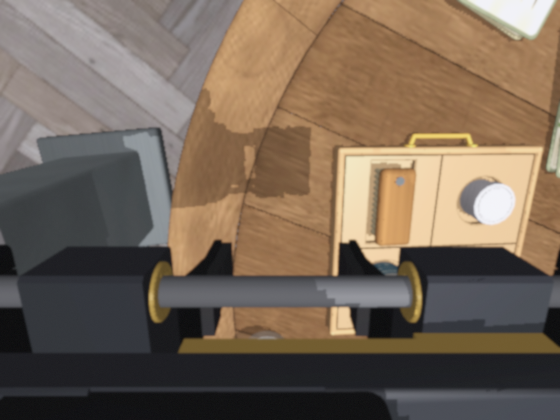

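```bash
python3 -c "
from rig import job
print(job.hand_in())"
```

```text
the job is handed in; nothing more can be done
None
```

I put all four items into their own recesses and handed the job in at about 39.5 s. No verdict comes back, so success rests on my last checks.

| Check (top camera) | Horizontal offset |
|---|---|
| Soap bar from its fitment centre | about 2.3 mm |
| Candle tin from its fitment centre | about 2.2 mm |
| Balm tin from its fitment centre | about 3.5 mm |
| Nail brush from its fitment centre | about 3.1 mm |
| Glass candle from its starting place | about 2 mm |
| Guest soap from its starting place | about 1.5 mm |

- **Seating:** in the pictures all four look seated and upright, with the brush bristles down. I judged depth and tilt by eye and from the heights at which I let go, not by direct measurement. The gripper was clear above the table at hand-in.

**Checks that failed or disagreed:**
- **Missed first grasp:** the fingers first closed above the balm tin without touching it. In the pictures the fingertips stood about 22 mm further back along the tool than the stated geometry. I corrected for that on every later grasp and release.
- **Tool tilt:** the tool's tilt grew during the work and was up to about 0.075 rad when I let go of the brush. The items looked flat after release.
- **Weak last readings:** the final scene-camera position for the glass candle was far off, and the guest soap reading was about 18 mm out. Neither item's shape fitted there, so I relied on the top camera for those two. The final wrist-camera readings for the soap and candle tin were mostly hidden by the gripper. The wrist and top readings for the brush differed by about 7 mm.

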